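# Snap a spice holder onto the worktop rail and put the jar in it

## Task

Clip the loose spice holder onto the free stretch of the upper rail tube, cup towards you like the one already hanging there: feel for the tube, press the holder straight down until its sprung arms snap past it and it sits fully home, and stop there, for forcing it cracks the seat. Then let the loose spice jar down gently into its cup so that it stands upright on the cup's floor, and let go; leave the mug and the mustard jar alone.

Things in the scene. Friction and masses are not known exactly. Their poses are not given: they have to be found in the camera images.
- holder: The loose spice holder, dark blue-grey plastic, 98 x 56 x 142 mm, 0.14 kg, upright on the worktop. Origin: under the centre of its round cup; z up, x from the cup to the clip behind it, y along the clip's bore. An upright plate behind the cup carries a crown block (30 mm wide, top at 107 mm) with a pale grey sprung clip under it, open downwards, and a ribbed grip on it.
- holder_grip (a point): Centre of the ribbed grip on top, at (50, 0, 126) mm in the holder's frame: 18 mm thick along y, 28 mm long along x, from 107 to 142 mm high. Take it from above, fingers closing along y; fingertips have room to 18 mm below this point.
- holder_clip (a point): Centre of the clip's bore, at (50, 0, 85) mm in the holder's frame; on the upper tube's axis when home. A stand-off pad, low on the plate (0 to 44 mm up, 14.5 mm in front of this point), passes 4.5 mm in front of the upper tube on the way down and then stands 1.5 mm in front of the lower one. Pulling the holder off again takes about 15 N.
- holder_seat: The crown block on the clip, part of the holder and with the holder's origin and axes: 42 x 30 x 12.5 mm, its underside 95 mm, its top 107 mm above the origin. The underside is the clip's hard seat: it lies on the tube when the holder is home. Pressing it onto the tube with more than 35 N cracks it.
- clip_mouth (a point): Middle between the lips of the two arms, 7.7 mm below holder_clip. Lips 14.4 mm apart, flaring to 22 mm below. They meet the tube when holder_clip is 15 mm above its axis and pass the widest point at about 8 mm; that takes a push of about 10 to 15 N, which then falls away in the snap. The arms may stick half way: press on until the seat meets the tube and the force rises again.
- holder_cup (a point): Centre of the floor inside the cup, 4 mm above the holder's origin; z up. Cup: 50 mm inside, 56 mm outside diameter, rim 44 mm above this floor.
- rail_stand: Rail stand on the worktop: wooden foot 115 x 400 mm, fixed, two posts 340 mm apart, two aluminium tubes along y between them, 20 mm thick above, 14 mm thick 65 mm below it and 6 mm nearer. Origin on the worktop under the tubes, half way; x away from the robot. The posts telescope and are clamped: upper tube's axis at 145 to 185 mm, not reported, so feel for it. A like holder with a jar hangs at y = +100 mm.
- rail_free (a point): Point on top of the wooden foot straight below the middle of the upper tube's free stretch, at (0, -60, 19) mm in the stand's frame, with the stand's axes. The clip's centre may go from 65 mm to the right to 75 mm to the left of it along the tube.
- spice_jar: The loose spice jar, clear with a black cap, 41 mm diameter, 105 mm high, 0.11 kg (varies), upright on the worktop. Origin: centre of its underside, z up. Take it from above across the upper part.
- mug: Green mug, 92 mm diameter, 95 mm high, a bystander. Origin: centre of its underside.
- mustard_jar: Jar with pale yellow contents and a white lid, 59 mm diameter, 103 mm high, a bystander. Origin: centre of its underside.
Mind the look-alikes: they are no part of the job. What is shaped like the spice_jar but blue or orange is not meant.

How it is judged (in metres and radians):
On the way:
1. The holder is snapped fully home on the free stretch of the upper tube, upright, cup in front (x of holder_cup in the frame of rail_stand below -0.03 m and contact force between holder_seat and rail_stand above 0.3 N and x of holder_clip in the frame of rail_stand between -0.004 and 0.004 m and y of holder_clip in the frame of rail_stand between -0.125 and 0.015 m and height (world z) of holder_clip above 0.14 m and angle between the z axis of holder and the z axis of rail_stand, either way round below 0.1 rad and angle between the y axis of holder and the y axis of rail_stand, either way round below 0.1 rad), for 0.2 s.
At the end, for the whole second after the job is handed in: Holder home on the free stretch, cup in front: its seat rests on the upper tube (over 0.3 N), clip centre within 4 mm of the tube in depth, within 0.10 rad of upright and square. Spice jar in its cup within 8 mm of the middle, on the floor within 4 mm, within 0.12 rad of upright. Both at rest (all of step 1 and horizontal distance between spice_jar and holder_cup below 0.008 m and angle between spice_jar's own z axis and vertical below 0.12 rad and z of spice_jar in the frame of holder_cup between -0.003 and 0.004 m and linear speed of each of spice_jar, holder below 0.02 m/s); the robot touches nothing.
It fails at once if The holder's seat is forced onto the rail with more than 35 N (contact force between holder_seat and rail_stand above 35 N).
It fails at once if The holder pushes or levers on the rail stand with more than 60 N in all (contact force between holder and rail_stand above 60 N).
It fails at once if The jar is dropped into the cup (over 0.4 m/s inside it) (horizontal distance between spice_jar and holder_cup below 0.012 m and z of spice_jar in the frame of holder_cup between -0.01 and 0.04 m and linear speed of spice_jar above 0.4 m/s).
It fails at once if The spice jar falls over (angle between spice_jar's own z axis and vertical above 0.8 rad).
It fails at once if The mug or the mustard jar is moved by more than 15 mm (distance of any of mug, mustard_jar from where it was at the start of the episode above 0.015 m).
It also fails if it takes over 64 s, if anything falls off the work surface, if the arm or the gripper's body presses on something with over 40 N, if the wrist force passes 120 N, or if a joint passes its speed limit or range.

## Robot

A 6-joint arm with a two-finger parallel gripper is mounted at the origin on a cart in front of the work surface, level with it; the furniture and walls round the work are solid. World frame = base frame: x ahead of the robot, y to its left, z up, the work surface at z = 0. Lengths are in mm, angles in rad, forces in N, time in s.
With the tool pointing down it reaches from about 350 to 975 mm from the base axis. Payload 7.1 kg.
Tool frame: the origin (TCP) lies on the centre line of the jaws, within the pads' length; the fingertips stand 17 mm ahead of it and the grasp point (between the pads) lies 2 mm behind it; z points along the fingers, y is the direction in which the jaws open and shut (so a half turn about z gives the same grasp; the last joint's range is limited). The gripper opens to 88 mm and grips with 3 to 60 N. Pads are 20 mm wide; open, the fingers measure 115 mm over their backs; the gripper's body (75 mm by 178 mm) begins 61 mm behind the grasp point.
Start: joints at [1.147, 0.423, 1.63, -0, 1.089, -0.019], TCP at [246.114, 574.485, 239.675] pointing down, gripper open.
Joint ranges: [-3, 3], [-0.9, 2.11], [0.09, 2.58], [-1.31, 4.45], [0.11, 2.69], [-2.54, 2.54]. Speed limits (rad/s): [2.39, 2.39, 3.01, 3.14, 3.14, 3.14].

## Interface

Orientations are given as a rotation vector (axis times angle).
In Python, from workcell import ctrl, imaging, workorder gives the robot as it stands. The module is installed in compiled form; this text tells all that it offers.
- The arm moves only by the shell command python3 -m crank 'ROWS' [OPENING]. ROWS is JSON, a list of rows, each an object with "travel": the shift along the tool's x, y, z as a fraction of full scale, a list of three; "turn": the turn about the tool's z as a fraction of full scale. In form: [{"travel": [dx, dy, dz], "turn": turn}, ...]. A call has 1 to 20 rows; each row shifts and turns the pose as measured when the row begins, along the tool's axes as they then stand; what a row does not reach is not made up. Full scale, the value 1, is 5 cm for a shift and 0.1 rad for a turn. A row lasts 1/10 s, in which the tool goes at most 50 mm and 8.59 degrees, less where a joint would pass 70% of its speed; a pose out of reach is approached as far as the arm can. A call with a number of a shift or a turn outside -1 to 1 is refused whole. A call with a gripper value outside its range is refused whole. OPENING is the gripper command: -1 is shut, 1 is fully open, values between are in proportion, set as the call begins (- or left out, the last holds). The fingers move at their own pace and stop on an object; the grip force is fixed at half the most. Time passes only in rows, so rows that do not move let the fingers close. It gives the time, the measured TCP pose, the force and the opening at its end, in the units of the state.
- ctrl.get_obs(): the state, without advancing time (a new reading comes with each control period).
- imaging.get_image(name): name is "side" or "top" or "wrist"; returns the picture (384x512x3 uint8, blue, green, red); there is no depth.
- imaging.camera_info(name): a dict with "camera_matrix" (3x3 intrinsics, pixels), "rvec" (rotation vector, rad) and "tvec" (3), from world to camera coordinates, as OpenCV has them. Camera axes: x right, y down, z forward; pixel columns grow to the right and rows downward; lengths in mm; the calibration is good to about 2 mm. A picture is of the moment at which its call begins: read the wrist's pose just before it. camera_info takes no time and is no camera call; for the wrist camera it gives the pose at the moment of the call.
- workorder.close_job(): hands the job in, once; it reports no verdict.
The state is a dict: "t": time; "qpos": joint angles; "qvel": joint speeds; "joint_torque": joint torques, N m; "ee_pos": TCP position; "orientation": TCP orientation; "ft_force": force on the tool from outside, world axes, zero at the start; "moment": the same for the moment, N m; "width": finger opening in mm.
Only numpy, scipy, OpenCV 4.12 (cv2) and the standard library are available. Lean on these libraries where they do the work, as an engineer would, in place of code of your own. Each camera call takes 0.05 s, during which the arm holds its last target.

## Working session

There is one attempt and no reset: what is moved stays moved. The work goes in short steps, Python scripts to look and compute and a shell command to move; the robot and the scene stay as the last step left them, time stands still between calls to the robot, and variables do not carry over. Pictures are saved under pics/ and viewed, and the job is handed in when it is done.

```bash
mkdir -p pics
python3 - <<'E'
from workcell import ctrl, imaging
import cv2
o=ctrl.get_obs(); print(o)
for n in ["side","top","wrist"]:
    im=imaging.get_image(n); cv2.imwrite(f"pics/{n}0.png",im); print(n,imaging.camera_info(n))
E
```

```text
{'t': 0.0, 'qpos': array([ 1.14697492e+00,  4.23844468e-01,  1.63067633e+00, -2.53098101e-05,
        1.08861712e+00, -1.90025652e-02]), 'qvel': array([ 0.00208307, -0.00017449,  0.0023897 ,  0.00040859, -0.00129636,
        0.00054498]), 'joint_torque': array([ 5.93441528e-04, -5.44647467e+01, -2.73659277e+01,  6.42947154e-02,
        2.27014540e-02, -1.35775617e-04]), 'ee_pos': array([245.92317473, 574.00655468, 238.9047922 ]), 'orientation': array([-6.31472730e-01, -3.07714905e+00,  2.37552949e-03]), 'ft_force': array([-0.02327476,  0.02328208, -0.12021781]), 'moment': array([-0.00230863,  0.0313078 ,  0.01039644]), 'width': 87.83275907908933}
side {'camera_matrix': array([[380.09446852,   0.        , 259.20583169],
       [  0.        , 380.09446852, 184.69834994],
       [  0.        ,   0.        ,   1.        ]]), 'rvec': array([ 2.20525727, -0.23899142,  0.1322742 ]), 'tvec': array([-483.73972249,  231.93135875,  792.55111715])}
top {'camera_matrix': array([[409.27704742,   0.        , 251.25557427],
       [  0.        , 409.27704742, 192.21454671],
       [  0.        ,   0.        ,   1.        ]]), 'rvec': array([ 2.01565588, -2.2148709 ,  0.2218942 ]), 'tvec': array([194.59240986, 534.77468804, 860.65343921])}
wrist {'camera_matrix': array([[272.59484346,   0.        , 255.01127545],
       [  0.        , 272.59484346, 190.77206969],
       [  0.        ,   0.        ,   1.        ]]), 'rvec': array([-2.41069266, -1.58846953, -0.23297744]), 'tvec': array([-624.43274608,  -35.12597553,  390.27634736])}
```

View pics/side0.png

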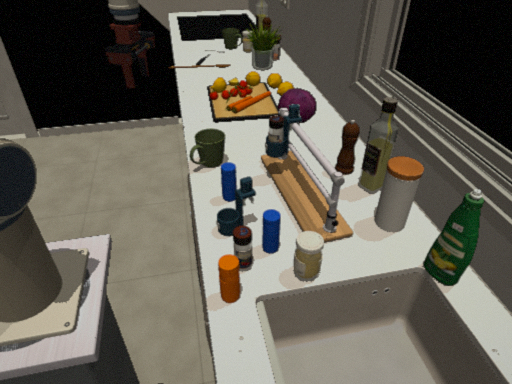

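View pics/top0.png

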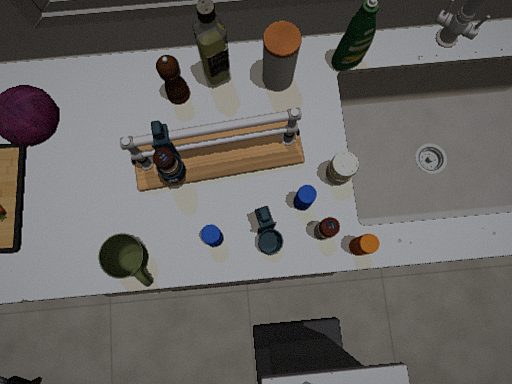

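View pics/wrist0.png

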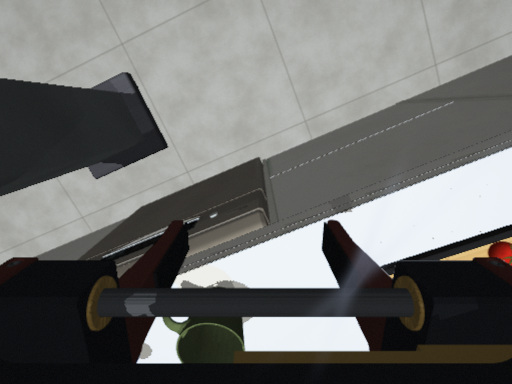

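The side view shows the stand, with the holder at about (237,208), the spice jar (brown-red, dark cap) at (243,247) and blue and orange decoys nearby. In the top view the holder is at (267,230), the jar at (327,230), the mug at (123,255) and the mustard jar at (343,168). I'll zoom in to measure.

```bash
cat > h.py <<'E'
import numpy as np, cv2
from workcell import ctrl, imaging
def cam(n):
    c=imaging.camera_info(n); R=cv2.Rodrigues(c['rvec'])[0]; return c['camera_matrix'],R,c['tvec']
def onplane(n,uv,z,C=None):
    K,R,t=C or cam(n); d=R.T@np.linalg.inv(K)@np.array([uv[0],uv[1],1.]); o=-R.T@t
    return o+d*(z-o[2])/d[2]
def proj(n,P,C=None):
    K,R,t=C or cam(n); p=K@(R@np.asarray(P,float)+t); return p[:2]/p[2]
def tri(a,b,ca,cb):
    A=[K@np.c_[R,t] for K,R,t in (ca,cb)]
    X=cv2.triangulatePoints(A[0],A[1],np.array(a,float).reshape(2,1),np.array(b,float).reshape(2,1)).ravel(); return X[:3]/X[3]
def crop(im,x0,y0,w,h,s,fn):
    c=cv2.resize(im[y0:y0+h,x0:x0+w],None,fx=s,fy=s,interpolation=cv2.INTER_CUBIC)
    for k in range(0,w,10):
        cv2.putText(c,str(x0+k),(k*s,8),0,0.3,(0,0,255),1) if k%20==0 else 0
        cv2.line(c,(k*s,10),(k*s,14),(0,0,255),1)
    for k in range(0,h,10):
        cv2.putText(c,str(y0+k),(0,k*s+3),0,0.3,(0,0,255),1) if k%20==0 else 0
        cv2.line(c,(20,k*s),(24,k*s),(0,0,255),1)
    cv2.imwrite(fn,c)
E
python3 - <<'E'
import cv2
from h import crop
t=cv2.imread('pics/top0.png'); s=cv2.imread('pics/side0.png')
crop(t,180,170,200,100,4,'pics/topc.png'); crop(t,115,95,200,100,4,'pics/topc2.png'); crop(s,200,160,150,150,4,'pics/sidec.png'); crop(s,240,90,120,150,4,'pics/sidec2.png')
E
```

```text
(no output)
```

View pics/topc.png

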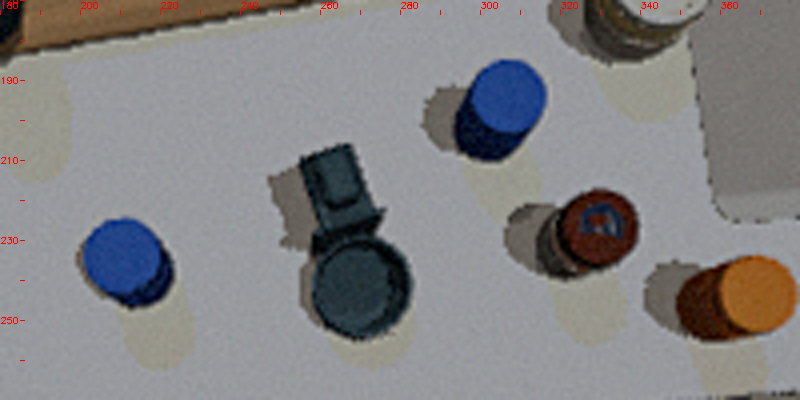

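View pics/topc2.png

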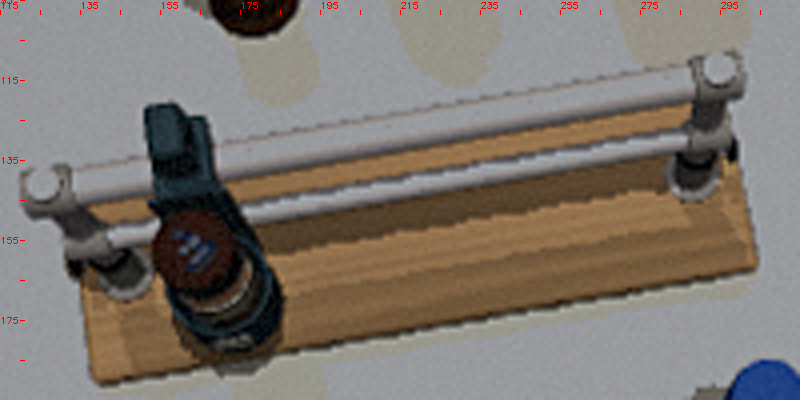

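View pics/sidec.png

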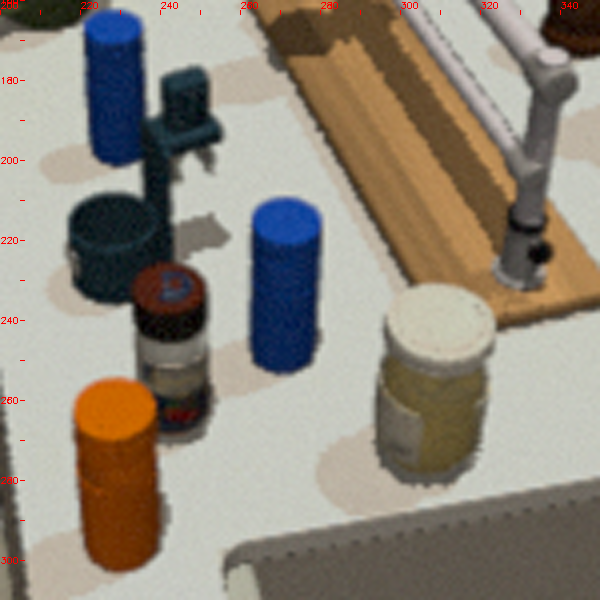

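View pics/sidec2.png

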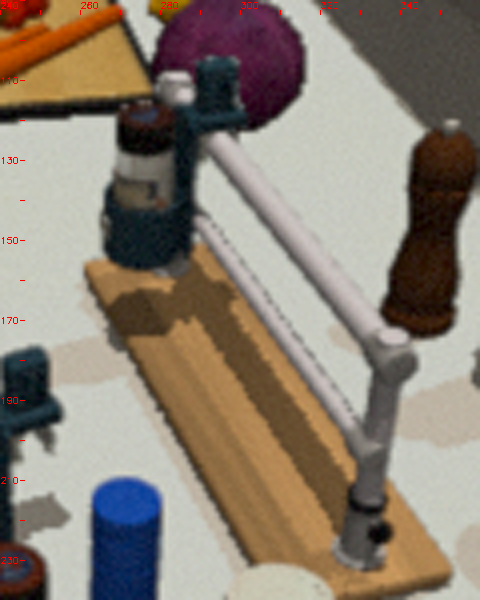

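Run:
```python
from h import *
T=cam('top');S=cam('side')
def c(p,x0,y0): return (x0+p[0]/4,y0+p[1]/4)
for nm,a,b in [("postR top",c((720,70),115,95),c((392,337),240,90)),("postL top",c((45,187),115,95),c((177,80),240,90)),
  ("jar cap",c((602,222),180,170),c((169,285),200,160)),("grip top",c((339,178),180,170),c((186,72),200,160)),
  ("cup rim",c((361,287),180,170),c((115,222),200,160)),("crown rear? ",c((350,143),180,170),c((221,130),200,160)),
  ("mustard lid",(344,167.5),c((440,318),200,160))]:
    X=tri(a,b,T,S); print(nm,X.round(1),"resid",(proj('top',X,T)-a).round(1),(proj('side',X,S)-b).round(1))
for nm,p,z in [("footFL",c((95,382),115,95),19),("footFR",c((755,268),115,95),19),("cup rim",c((361,287),180,170),48),("grip",c((339,178),180,170),142),("crownRL",c((300,158),180,170),107),("crownRR",c((350,143),180,170),107),("jar",c((600,228),180,170),105),("mug",(123,253),95)]:
    print(nm,onplane('top',p,z,T).round(1))
```

```text
postR top [680.3  42.8 181.1] resid [ 0.1 -0.8] [-0.8  0.3]
postL top [652.2 382.4 177.8] resid [ 0.  -0.9] [-0.6  0.2]
jar cap [454.9 -12.6 106. ] resid [-0.  -0.2] [-0.2  0. ]
grip top [487.9 122.1 143.4] resid [-0.  -1.5] [-1.4  0.3]
cup rim [440.6 111.9  44.3] resid [-0.1 -1.3] [-1.3  0.2]
crown rear?  [509.4 113.  104.4] resid [-0.  -0.4] [-0.4  0.1]
mustard lid [582.9 -60.5  99.3] resid [ 0.1 -2.8] [-3.1  0.8]
footFL [586.8 403.4  19. ]
footFR [618.8  12.7  19. ]
cup rim [437.5 112.2  48. ]
grip [485.1 122.3 142. ]
crownRL [502.6 140.  107. ]
crownRR [508.  113.2 107. ]
jar [451.7 -11.4 105. ]
mug [439.3 421.1  95. ]
```

```bash
cat >> h.py <<'E'
def tool():
    o=ctrl.get_obs(); R=cv2.Rodrigues(np.asarray(o['orientation'],float))[0]; return o,np.asarray(o['ee_pos']),R
def to(target,yang=None):
    o,p,R=tool(); d=R.T@(np.asarray(target,float)-p)/50
    print('t',round(o['t'],2),'pos',p.round(1),'yang',round(float(np.arctan2(R[1,1],R[0,1])),4),'tilt',(R[:2,2]).round(4),'F',np.round(o['ft_force'],1),'M',np.round(o['moment'],2),'w',round(o['width'],1))
    print('travel total',d.round(3))
    if yang is not None:
        e=(yang-np.arctan2(R[1,1],R[0,1])+np.pi/2)%np.pi-np.pi/2; print('turn total',round(-e/0.1,2))
E
python3 -m crank '[{"travel":[0,0,0],"turn":-1},{"travel":[0,0,0],"turn":-1},{"travel":[0,0,0],"turn":-1},{"travel":[0,0,0],"turn":-1},{"travel":[0,0,0],"turn":-1},{"travel":[0,0,0],"turn":-1}]'
python3 - <<'E'
from h import *
to([487,122,240],1.771)
T=cam('top')
print(onplane('top',(369.5,243.5),105,T),onplane('top',(306.7,194),105,T))
E
```

```text
t: 0.75
ee_pos: [245.4, 572.9, 236.9]
orientation: [0.341, -3.12, 0.007]
ft_force: [0.4, -0.0, 0.9]
width: 88.0
t 0.75 pos [245.4 572.9 236.9] yang 1.7883 tilt [-0.0022 -0.0049] F [ 0.4 -0.   0.9] M [-0.04  0.01  0.03] w 88.0
travel total [-2.773 -9.848 -0.028]
turn total 0.17
[410.28447177 -87.67007562 105.        ] [525.53863544  28.28216913 105.        ]
```

```bash
python3 -m crank '[{"travel":[-0.23,-0.82,-0.02],"turn":0.17},{"travel":[-0.23,-0.82,-0.02],"turn":0},{"travel":[-0.23,-0.82,-0.02],"turn":0},{"travel":[-0.23,-0.82,-0.02],"turn":0},{"travel":[-0.23,-0.82,-0.02],"turn":0},{"travel":[-0.23,-0.82,-0.02],"turn":0},{"travel":[-0.23,-0.82,-0.02],"turn":0},{"travel":[-0.23,-0.82,-0.02],"turn":0},{"travel":[-0.23,-0.82,-0.02],"turn":0},{"travel":[-0.23,-0.82,-0.02],"turn":0},{"travel":[-0.23,-0.82,-0.02],"turn":0},{"travel":[0,0,0],"turn":0},{"travel":[0,0,0],"turn":0}]'
python3 - <<'E'
from h import *
to([487,122,240],1.771)
im=imaging.get_image('wrist'); cv2.imwrite('pics/w1.png',im)
to([487,122,240],1.771)
W=cam('wrist')
for P in [(439,112,48),(487,122,142),(453,-12,105)]: print(proj('wrist',P,W))
E
```

```text
t: 2.05
ee_pos: [467.6, 141.5, 247.7]
orientation: [0.322, -3.122, 0.008]
ft_force: [-0.0, 0.7, -0.1]
width: 88.0
t 2.05 pos [467.6 141.5 247.7] yang 1.7765 tilt [-0.0025 -0.0054] F [-0.   0.7 -0.1] M [ 0.07 -0.05 -0.02] w 88.0
travel total [-0.3   -0.461  0.155]
turn total 0.05
t 2.1 pos [467.6 141.9 247.8] yang 1.7777 tilt [-0.0022 -0.0056] F [-0.7 -0.4 -0.8] M [ 0.04 -0.01  0.03] w 87.7
travel total [-0.299 -0.469  0.157]
turn total 0.07
[237.52729037 146.09225115]
[232.00952637 208.94365686]
[114.86487188 141.82618435]
```

View pics/w1.png

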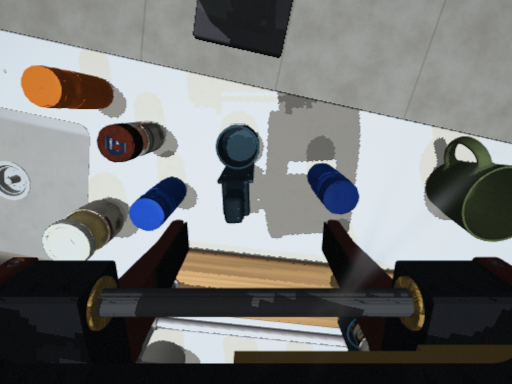

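The wrist view has the cup at about (237,146), the grip at (234,207) and the jar cap at (116,142), all close to my estimates. I'll zoom in for the grip.

Run:
```python
from h import *
im=cv2.imread('pics/w1.png'); crop(im,190,115,100,120,5,'pics/w1c.png')
W=cam('wrist')
big=cv2.imread('pics/w1c.png')
def H(x,y,yaw):
    c,s=np.cos(yaw),np.sin(yaw)
    def P(a,b,z): return (x+c*a-s*b,y+s*a+c*b,z)
    segs=[]
    for X0,X1,Y,z in [(36,64,9,142),(29,71,15,107)]:
        q=[P(X0,-Y,z),P(X1,-Y,z),P(X1,Y,z),P(X0,Y,z)]; segs+=[(q[i],q[(i+1)%4]) for i in range(4)]
    r=[P(28*np.cos(a),28*np.sin(a),48) for a in np.linspace(0,6.283,33)]
    return segs+list(zip(r[:-1],r[1:]))
for a,b in H(438.5,112.2,0.2):
    p=[tuple(int(v) for v in (proj('wrist',q,W)-[190,115])*5) for q in (a,b)]
    cv2.line(big,p[0],p[1],(0,255,255),1)
cv2.imwrite('pics/w1d.png',big)
t=cv2.imread('pics/topc.png');T=cam('top')
for a,b in H(438.5,112.2,0.2):
    p=[tuple(int(v) for v in (proj('top',q,T)-[180,170])*4) for q in (a,b)]
    cv2.line(t,p[0],p[1],(0,255,255),1)
cv2.imwrite('pics/topd.png',t)
```

```text
(no output)
```

View pics/w1d.png

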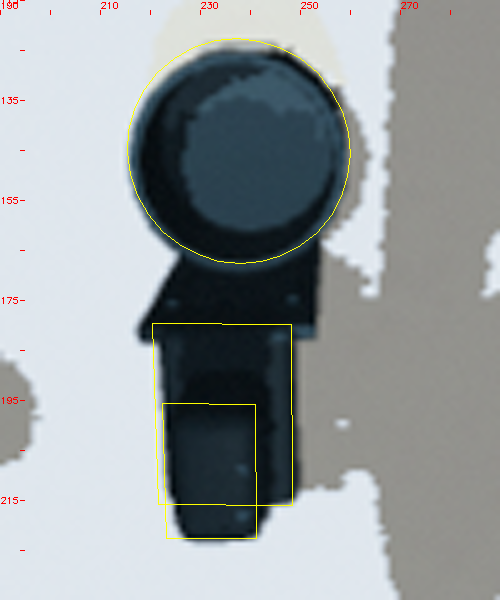

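View pics/topd.png

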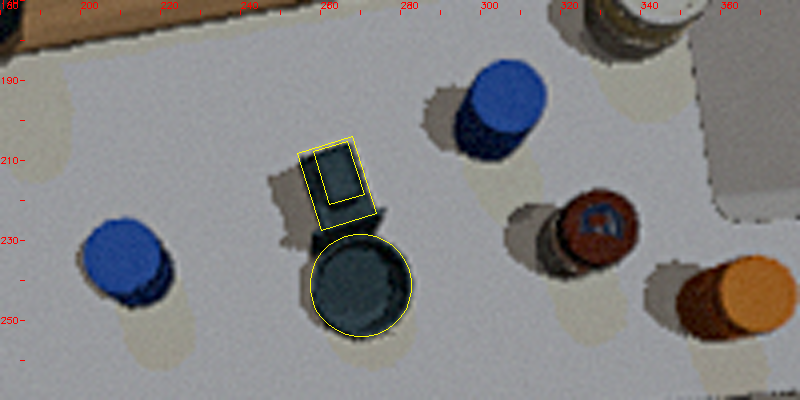

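```bash
python3 -m crank '[{"travel":[-0.15,-0.23,0.3],"turn":0},{"travel":[-0.15,-0.23,0.3],"turn":0},{"travel":[0,0,0.3],"turn":0},{"travel":[0,0,0],"turn":0},{"travel":[0,0,0],"turn":0}]'
python3 - <<'E'
from h import *
to([486.7,122.4,127],1.78)
E
```

```text
t: 2.6
ee_pos: [486.3, 125.8, 200.4]
orientation: [0.335, -3.12, 0.007]
ft_force: [0.6, -1.0, -0.3]
width: 87.5
t 2.6 pos [486.3 125.8 200.4] yang 1.7846 tilt [-0.0032 -0.005 ] F [ 0.6 -1.  -0.3] M [ 0.07 -0.   -0.01] w 87.5
travel total [-0.    -0.061  1.468]
turn total 0.05
```

```bash
python3 -m crank '[{"travel":[0,-0.06,0.35],"turn":0},{"travel":[0,0,0.35],"turn":0},{"travel":[0,0,0.35],"turn":0},{"travel":[0,0,0.3],"turn":0},{"travel":[0,0,0],"turn":0},{"travel":[0,0,0],"turn":0}]'
python3 - <<'E'
from h import *
to([486.7,122.4,127],1.78)
im=imaging.get_image('wrist'); cv2.imwrite('pics/w2.png',im)
E
```

```text
t: 3.2
ee_pos: [488.8, 125.9, 134.5]
orientation: [-0.343, 3.121, -0.006]
ft_force: [1.0, -0.1, -0.2]
width: 87.7
t 3.2 pos [488.8 125.9 134.5] yang 1.7896 tilt [ 0.0025 -0.0034] F [ 1.  -0.1 -0.2] M [0.03 0.05 0.05] w 87.7
travel total [ 0.057 -0.059  0.151]
turn total 0.1
```

View pics/w2.png

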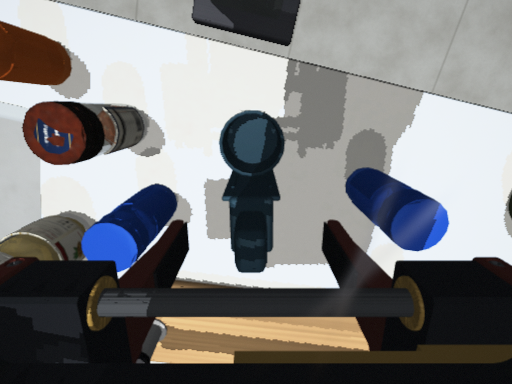

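```bash
python3 -m crank '[{"travel":[0.04,-0.05,0.1],"turn":0.05},{"travel":[0,0,0.06],"turn":0},{"travel":[0,0,0],"turn":0}]'
python3 - <<'E'
from h import *
to([486.7,122.4,127],1.78)
E
```

```text
t: 3.55
ee_pos: [488.5, 123.3, 128.2]
orientation: [-0.334, 3.118, -0.005]
ft_force: [-0.4, 0.8, 0.1]
width: 87.9
t 3.55 pos [488.5 123.3 128.2] yang 1.7845 tilt [ 0.0063 -0.0025] F [-0.4  0.8  0.1] M [ 0.02  0.03 -0.03] w 87.9
travel total [ 0.04  -0.009  0.025]
turn total 0.04
```

```bash
python3 -m crank '[{"travel":[0.03,0,0.0],"turn":0},{"travel":[0,0,0],"turn":0},{"travel":[0,0,0],"turn":0},{"travel":[0,0,0],"turn":0},{"travel":[0,0,0],"turn":0},{"travel":[0,0,0],"turn":0},{"travel":[0,0,0],"turn":0},{"travel":[0,0,0],"turn":0},{"travel":[0,0,0],"turn":0},{"travel":[0,0,0],"turn":0}]' -1
python3 - <<'E'
from h import *
to([486.7,122.4,230],1.78)
im=imaging.get_image('wrist'); cv2.imwrite('pics/w3.png',im)
E
```

```text
t: 4.55
ee_pos: [487.4, 123.0, 128.8]
orientation: [-0.334, 3.117, -0.005]
ft_force: [-0.6, 0.3, 0.5]
width: 17.7
t 4.55 pos [487.4 123.  128.8] yang 1.7842 tilt [ 0.0073 -0.0022] F [-0.6  0.3  0.5] M [0.1  0.07 0.03] w 17.7
travel total [ 2.000e-03 -1.500e-02 -2.023e+00]
turn total 0.04
```

View pics/w3.png

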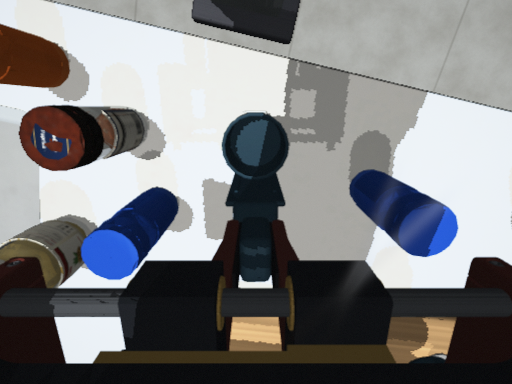

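```bash
python3 - <<'E'
from h import *
W=cam('wrist'); o,p,R=tool()
X=onplane('wrist',(255.5,145.5),48,W); print(X, R.T@(X-p))
E
python3 -m crank '[{"travel":[0,0,-0.2],"turn":0},{"travel":[0,0,-0.3],"turn":0},{"travel":[0,0,-0.4],"turn":0},{"travel":[0,0,-0.5],"turn":0},{"travel":[0,0,-0.5],"turn":0},{"travel":[0,0,-0.5],"turn":0},{"travel":[0,0,-0.4],"turn":0.5},{"travel":[0,0,-0.3],"turn":0.5},{"travel":[0,0,0],"turn":0.3},{"travel":[0,0,0],"turn":0},{"travel":[0,0,0],"turn":0}]'
python3 - <<'E'
from h import *
to([671.7,147.8,265],1.653)
for n in ['side','top']: cv2.imwrite(f'pics/{n}1.png',imaging.get_image(n))
to([671.7,147.8,265],1.653)
crop(cv2.imread('pics/side1.png'),200,60,150,150,4,'pics/side1c.png')
E
```

```text
[439.49916865 112.24073053  48.        ] [ 4.95767211e+01 -8.89321689e-03  8.05050181e+01]
t: 5.7
ee_pos: [484.2, 122.8, 295.3]
orientation: [-0.125, 3.132, -0.005]
ft_force: [-0.0, -0.4, -1.4]
width: 18.1
t 5.7 pos [484.2 122.8 295.3] yang 1.6506 tilt [ 0.0071 -0.0026] F [-0.  -0.4 -1.4] M [ 0.1  -0.04  0.04] w 18.1
travel total [-3.773  0.202  0.632]
turn total -0.02
t 5.8 pos [484.  122.7 294.8] yang 1.6504 tilt [ 0.0062 -0.0028] F [ 0.1  0.3 -2. ] M [ 0.04 -0.05  0.02] w 18.1
travel total [-3.778  0.204  0.618]
turn total -0.03
```

View pics/side1c.png

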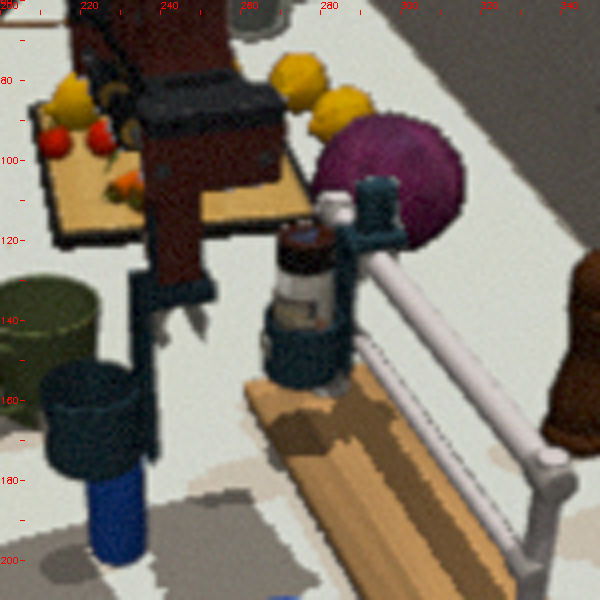

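```bash
python3 -m crank '[{"travel":[-0.15,0.02,0.0],"turn":0},{"travel":[-0.3,0.02,0.05],"turn":0},{"travel":[-0.4,0.02,0.05],"turn":0},{"travel":[-0.4,0.02,0.05],"turn":0},{"travel":[-0.4,0.02,0.05],"turn":0},{"travel":[-0.4,0.02,0.05],"turn":0},{"travel":[-0.4,0.02,0.05],"turn":0},{"travel":[-0.4,0.02,0.05],"turn":0},{"travel":[-0.4,0.02,0.05],"turn":0},{"travel":[-0.3,0.02,0.05],"turn":0},{"travel":[-0.15,0,0],"turn":0},{"travel":[0,0,0],"turn":0},{"travel":[0,0,0],"turn":0}]'
python3 - <<'E'
from h import *
to([671.7,147.8,265],1.653)
for n in ['side','top','wrist']: cv2.imwrite(f'pics/{n}2.png',imaging.get_image(n))
to([671.7,147.8,265],1.653)
crop(cv2.imread('pics/side2.png'),230,40,150,150,4,'pics/side2c.png')
crop(cv2.imread('pics/top2.png'),115,75,200,150,4,'pics/top2c.png')
E
```

```text
t: 7.1
ee_pos: [682.8, 149.3, 260.8]
orientation: [0.129, -3.133, 0.008]
ft_force: [-0.2, 0.1, -1.9]
width: 18.0
t 7.1 pos [682.8 149.3 260.8] yang 1.653 tilt [-0.0054 -0.005 ] F [-0.2  0.1 -1.9] M [0.01 0.18 0.02] w 18.0
travel total [ 0.224 -0.012 -0.083]
turn total -0.0
t 7.25 pos [682.6 149.4 261.6] yang 1.6531 tilt [-0.0041 -0.0048] F [ 0.1  0.4 -0.7] M [0.01 0.05 0.02] w 17.7
travel total [ 0.221 -0.013 -0.067]
turn total 0.0
```

View pics/side2c.png

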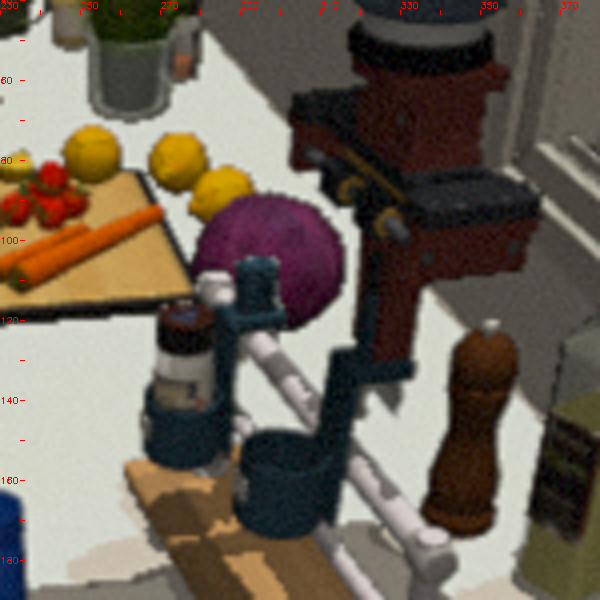

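View pics/top2c.png

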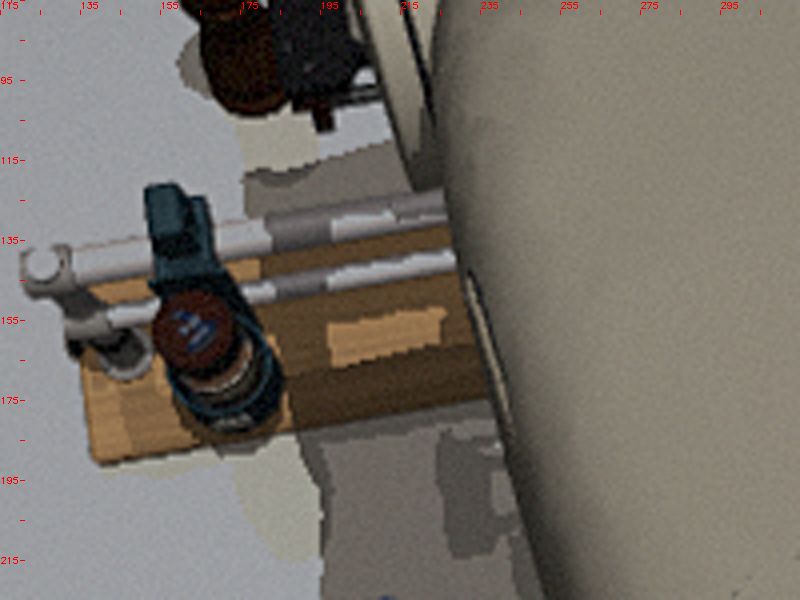

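View pics/wrist2.png

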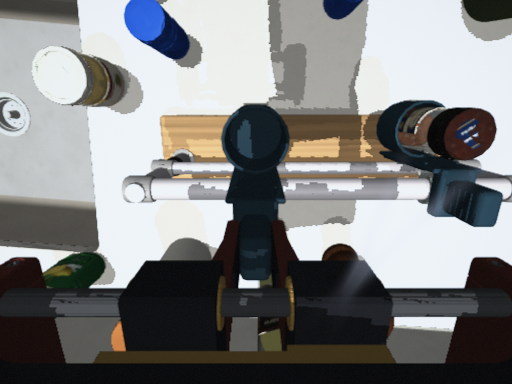

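Run:
```python
from h import *
im=cv2.imread('pics/wrist2.png'); crop(im,110,145,120,70,6,'pics/a.png'); crop(im,280,145,160,70,5,'pics/b.png')
g=cv2.cvtColor(im,cv2.COLOR_BGR2GRAY)
for c in (165,180,195,215,300,330,360,390): print(c,g[168:206,c].tolist())
print(imaging.camera_info('wrist'))
```

```text
165 [128, 78, 74, 74, 71, 70, 69, 70, 68, 68, 96, 131, 164, 187, 203, 221, 233, 239, 241, 243, 243, 243, 243, 243, 243, 239, 241, 240, 238, 234, 222, 203, 237, 242, 239, 239, 238, 238]
180 [244, 201, 164, 151, 141, 127, 145, 201, 208, 202, 142, 133, 164, 187, 202, 221, 233, 239, 241, 243, 244, 243, 243, 243, 243, 243, 243, 241, 237, 234, 222, 201, 232, 238, 239, 238, 239, 238]
195 [243, 243, 244, 191, 141, 128, 123, 121, 117, 112, 109, 134, 166, 189, 203, 222, 172, 144, 149, 154, 157, 162, 166, 168, 169, 166, 159, 152, 147, 145, 135, 149, 234, 243, 243, 243, 242, 240]
215 [243, 244, 243, 191, 141, 126, 123, 120, 163, 174, 131, 135, 167, 189, 205, 222, 234, 239, 225, 218, 219, 184, 168, 173, 174, 168, 161, 153, 148, 144, 135, 147, 234, 243, 243, 243, 243, 244]
300 [243, 244, 201, 151, 139, 123, 118, 118, 118, 108, 112, 138, 169, 190, 206, 158, 140, 147, 150, 155, 161, 168, 173, 177, 178, 170, 162, 153, 147, 145, 133, 125, 157, 166, 167, 168, 169, 169]
330 [244, 243, 199, 150, 138, 126, 118, 118, 116, 103, 112, 139, 170, 190, 207, 224, 235, 239, 241, 243, 243, 244, 243, 204, 171, 166, 161, 151, 145, 145, 133, 126, 156, 165, 166, 168, 167, 168]
360 [164, 167, 160, 147, 139, 124, 117, 112, 111, 154, 123, 137, 169, 190, 206, 225, 234, 239, 240, 242, 243, 197, 163, 167, 166, 162, 155, 151, 147, 143, 132, 145, 233, 243, 243, 243, 243, 243]
390 [237, 237, 177, 128, 133, 120, 114, 114, 111, 100, 94, 100, 109, 118, 124, 135, 144, 149, 150, 153, 156, 159, 162, 165, 166, 164, 161, 157, 155, 151, 142, 152, 231, 242, 242, 241, 242, 241]
{'camera_matrix': array([[272.59484346,   0.        , 255.01127545],
       [  0.        , 272.59484346, 190.77206969],
       [  0.        ,   0.        ,   1.        ]]), 'rvec': array([-1.98309535, -2.15262591, -0.30814197]), 'tvec': array([ -91.88656418, -704.82065023,  214.55981384])}
```

View pics/a.png

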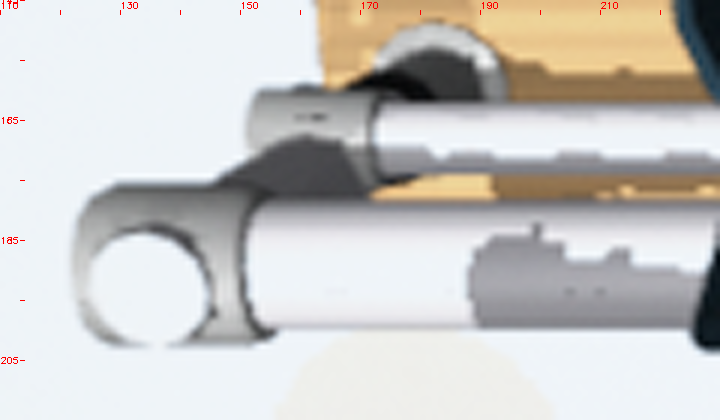

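View pics/b.png

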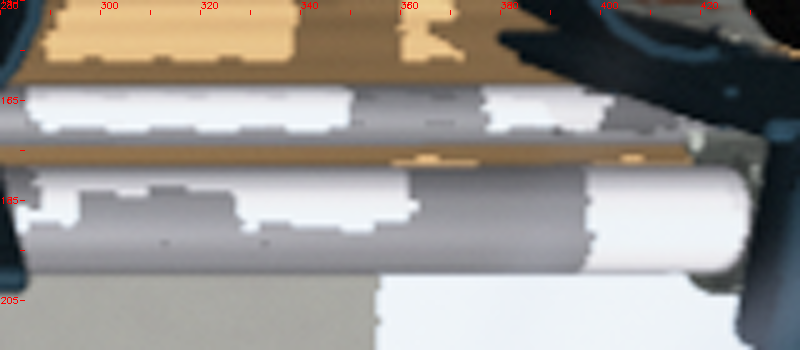

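Run:
```python
from h import *
W=cam('wrist'); K,R,t=W; C=-R.T@t; print('cam',C,'axis',R[2])
o,p,Rt=tool()
for z in (145,155,160,165,170,175,185):
    a=onplane('wrist',(215,189.0),z,W);b=onplane('wrist',(360,189.2),z,W)
    # apparent width
    m=(a+b)/2; d=np.linalg.norm(m-C); d=(R@m+t)[2]
    print(z,m.round(1),'wpx',round(272.6*20/d,1),'tool',(Rt.T@(m-p)).round(1),'yaw',np.arctan2(-(b-a)[0],(b-a)[1]).round(4), 'side px',proj('side',m).round(1),'top',proj('top',m).round(1))
X=onplane('wrist',(255.5,139),p[2]-128.8+48,W); print('cup in tool',Rt.T@(X-p))
S=cam('side');T=cam('top')
# side image tube centreline points
```

```text
cam [604.97762267 143.32912461 405.84484903] axis [ 0.28400017  0.01873995 -0.95864108]
145 [677.9 180.4 145. ] wpx 20.1 tool [  1.7  31.9 116.5] yaw 0.0812 side px [314.  155.6] top [227.7 125.5]
155 [675.1 179.  155. ] wpx 20.9 tool [  4.6  30.7 106.5] yaw 0.0812 side px [313.5 152.7] top [228.2 125. ]
160 [673.7 178.3 160. ] wpx 21.3 tool [  6.1  30.1 101.5] yaw 0.0812 side px [313.3 151.2] top [228.5 124.7]
165 [672.3 177.6 165. ] wpx 21.8 tool [ 7.6 29.4 96.5] yaw 0.0812 side px [313.  149.7] top [228.7 124.5]
170 [670.9 176.9 170. ] wpx 22.2 tool [ 9.  28.8 91.5] yaw 0.0812 side px [312.8 148.2] top [229.  124.2]
175 [669.5 176.2 175. ] wpx 22.7 tool [10.5 28.2 86.5] yaw 0.0812 side px [312.5 146.7] top [229.3 123.9]
185 [666.7 174.8 185. ] wpx 23.7 tool [13.5 27.  76.5] yaw 0.0812 side px [312.  143.6] top [229.8 123.3]
cup in tool [54.7435447   0.08537772 81.04868758]
```

Run:
```python
from h import *
a=cv2.imread('pics/w3.png');b=cv2.imread('pics/wrist2.png')
c=np.hstack([a[90:280,205:305],b[90:280,205:305]]); c=cv2.resize(c,None,fx=3,fy=3,interpolation=cv2.INTER_CUBIC)
for k in range(0,190,10):
    cv2.putText(c,str(90+k),(0,k*3+4),0,.3,(0,0,255),1); cv2.line(c,(300,k*3),(306,k*3),(0,0,255),1)
cv2.imwrite('pics/cmp.png',cv2.convertScaleAbs(c,alpha=1.8,beta=20))
s=cv2.imread('pics/side0.png'); crop(s,290,115,60,60,10,'pics/s0t.png')
```

```text
(no output)
```

View pics/cmp.png

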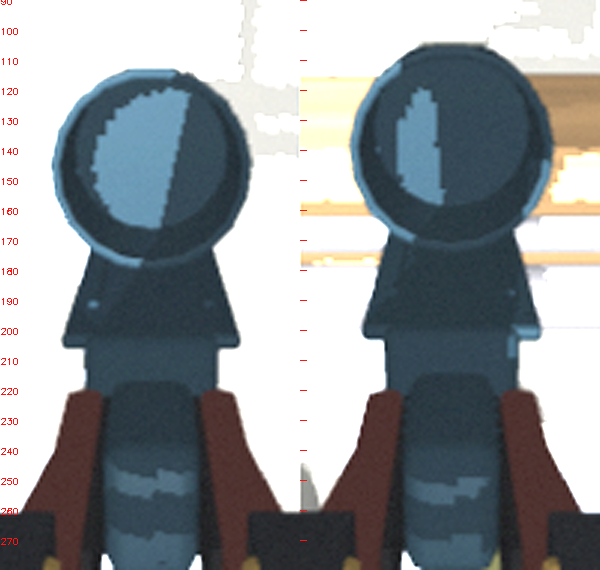

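View pics/s0t.png

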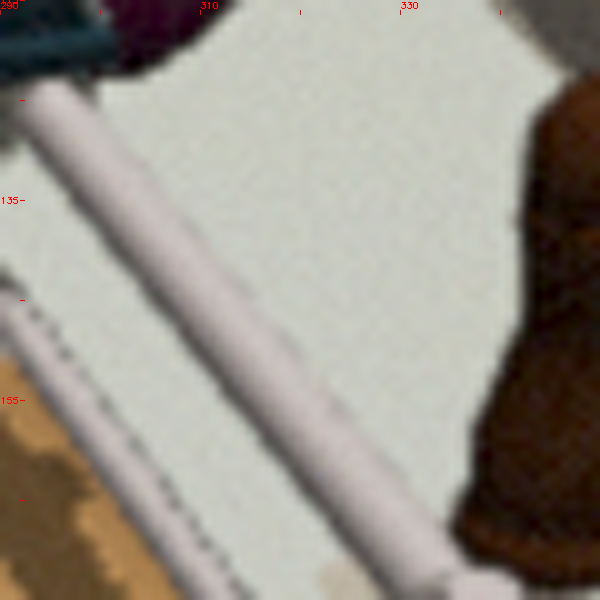

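```bash
python3 -m crank '[{"travel":[0.05,0,0.1],"turn":0},{"travel":[0.05,0,0.1],"turn":0},{"travel":[0.0,0,0.1],"turn":0},{"travel":[0,0,0.05],"turn":0},{"travel":[0,0,0],"turn":0},{"travel":[0,0,0],"turn":0}]'
python3 - <<'E'
from h import *
to([677.3,147.8,240],1.653)
for n in ['side','wrist']: cv2.imwrite(f'pics/{n}3.png',imaging.get_image(n))
to([677.3,147.8,240],1.653)
crop(cv2.imread('pics/side3.png'),270,80,100,100,6,'pics/side3c.png')
W=cam('wrist');print(imaging.camera_info('wrist')['tvec'])
crop(cv2.imread('pics/wrist3.png'),190,90,130,150,4,'pics/w3c.png')
E
```

```text
t: 7.85
ee_pos: [676.7, 148.8, 243.7]
orientation: [0.129, -3.137, 0.007]
ft_force: [-0.9, -0.5, -1.5]
width: 18.1
t 7.85 pos [676.7 148.8 243.7] yang 1.6533 tilt [-0.0016 -0.0045] F [-0.9 -0.5 -1.5] M [ 0.02 -0.08 -0.01] w 18.1
travel total [-0.011 -0.02   0.075]
turn total 0.0
t 7.95 pos [676.8 148.8 243.9] yang 1.6532 tilt [-0.0014 -0.0045] F [ 0.2 -0.  -1.5] M [-0.02 -0.01  0.02] w 18.1
travel total [-0.009 -0.02   0.078]
turn total 0.0
[ -91.7456136  -694.21436349  197.25078107]
```

View pics/side3c.png

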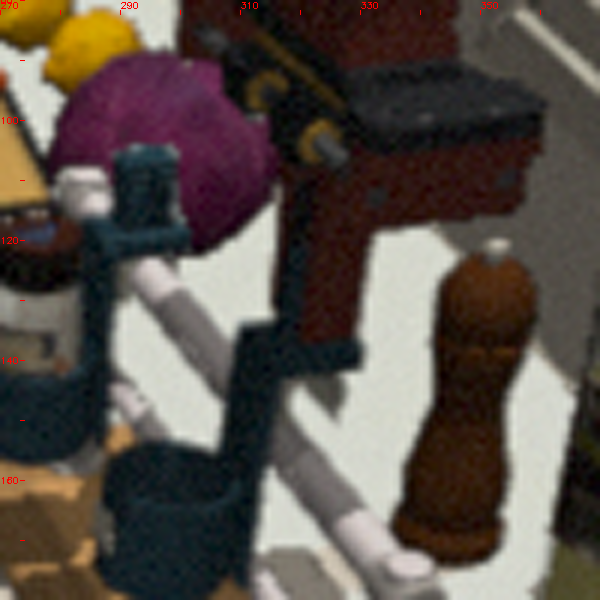

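View pics/w3c.png

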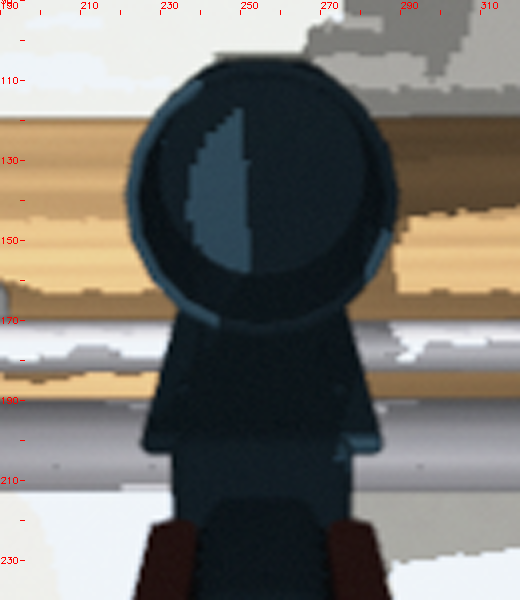

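Run:
```python
from h import *
im=cv2.imread('pics/wrist3.png'); g=cv2.cvtColor(im,cv2.COLOR_BGR2GRAY)
for c in (190,215,300,330,360): print(c,g[184:218,c].tolist())
W=cam('wrist'); o,p,Rt=tool()
for z in (155,160,165,170,175):
    a=onplane('wrist',(215,201.2),z,W);b=onplane('wrist',(340,201.2),z,W);m=(a+b)/2
    print(z,m.round(1),round(m[0]+.0814*(m[1]-177),1),'wpx',(272.6*20/((W[1]@m+W[2])[2])).round(2),'tool',(Rt.T@(m-p)).round(1))
```

```text
190 [168, 191, 200, 199, 198, 139, 91, 92, 103, 108, 114, 125, 134, 144, 149, 152, 155, 159, 163, 165, 168, 167, 162, 157, 152, 146, 144, 135, 146, 227, 239, 238, 239, 239]
215 [206, 205, 204, 201, 199, 144, 92, 92, 101, 109, 116, 124, 137, 144, 147, 153, 159, 163, 167, 169, 173, 172, 167, 159, 154, 149, 145, 136, 148, 234, 244, 243, 243, 243]
300 [116, 112, 110, 109, 108, 91, 85, 91, 103, 109, 115, 126, 137, 146, 149, 153, 159, 163, 169, 174, 178, 176, 169, 162, 152, 148, 145, 135, 128, 158, 167, 169, 169, 169]
330 [111, 108, 107, 105, 101, 90, 115, 144, 171, 134, 117, 126, 136, 145, 149, 150, 155, 160, 164, 168, 173, 172, 164, 158, 153, 148, 146, 135, 126, 159, 168, 167, 167, 168]
360 [106, 104, 102, 101, 96, 90, 116, 105, 102, 111, 118, 126, 136, 144, 148, 148, 152, 156, 160, 163, 167, 166, 145, 150, 150, 145, 145, 134, 145, 233, 243, 243, 243, 243]
155 [676.5 168.3 155. ] 675.8 wpx 22.17 tool [-1.5 19.9 88.8]
160 [674.8 167.7 160. ] 674.1 wpx 22.66 tool [ 0.2 19.5 83.8]
165 [673.1 167.2 165. ] 672.3 wpx 23.17 tool [ 1.9 19.  78.8]
170 [671.5 166.6 170. ] 670.6 wpx 23.7 tool [ 3.7 18.6 73.8]
175 [669.8 166.1 175. ] 668.9 wpx 24.26 tool [ 5.4 18.2 68.8]
```

```bash
python3 -m crank '[{"travel":[-0.015,0,0.08],"turn":0},{"travel":[0,0,0.08],"turn":0},{"travel":[0,0,0.06],"turn":0},{"travel":[0,0,0.04],"turn":0},{"travel":[0,0,0.0],"turn":0}]'
for i in 1; do python3 -m crank '[{"travel":[0,0,0.03],"turn":0},{"travel":[0,0,0.03],"turn":0}]'; done
```

```text
t: 8.45
ee_pos: [677.8, 148.8, 229.8]
orientation: [0.129, -3.138, 0.007]
ft_force: [-0.7, -0.1, -1.5]
width: 18.0
t: 8.65
ee_pos: [678.0, 148.9, 228.4]
orientation: [0.129, -3.138, 0.007]
ft_force: [-3.2, -1.2, 10.4]
width: 18.0
```

```bash
python3 -m crank '[{"travel":[0,0,0.03],"turn":0},{"travel":[0,0,0.03],"turn":0}]';python3 -m crank '[{"travel":[0,0,0.03],"turn":0},{"travel":[0,0,0.03],"turn":0}]'
```

```text
t: 8.85
ee_pos: [678.1, 148.8, 228.4]
orientation: [-0.129, 3.139, -0.007]
ft_force: [-4.8, -0.8, 7.8]
width: 17.9
t: 9.05
ee_pos: [678.0, 148.8, 228.4]
orientation: [-0.13, 3.138, -0.006]
ft_force: [-3.8, 0.0, 6.9]
width: 17.8
```

```bash
python3 -m crank '[{"travel":[0.03,0,-0.02],"turn":0},{"travel":[0.02,0,0],"turn":0},{"travel":[0,0,0.02],"turn":0}]';python3 -m crank '[{"travel":[0,0,0.04],"turn":0},{"travel":[0,0,0.04],"turn":0}]'
python3 -c "
from h import *
to([0,0,0])
for n in ['side','wrist']: cv2.imwrite(f'pics/{n}4.png',imaging.get_image(n))
crop(cv2.imread('pics/side4.png'),270,80,100,100,6,'pics/side4c.png')
"
```

```text
t: 9.35
ee_pos: [675.6, 148.7, 229.2]
orientation: [-0.13, 3.136, -0.006]
ft_force: [0.2, 0.1, -1.0]
width: 18.1
t: 9.55
ee_pos: [676.1, 148.8, 226.1]
orientation: [-0.13, 3.135, -0.006]
ft_force: [-2.9, -1.2, 11.0]
width: 17.6
t 9.55 pos [676.1 148.8 226.1] yang 1.6534 tilt [ 0.0042 -0.0034] F [-2.9 -1.2 11. ] M [-0.12  0.7   0.06] w 17.6
travel total [13.739 -1.833  4.475]
```

View pics/side4c.png

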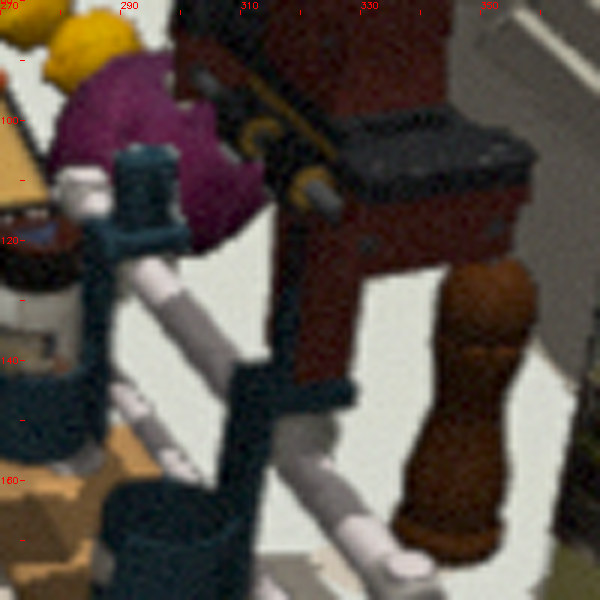

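```bash
python3 -m crank '[{"travel":[0.02,0,0.03],"turn":0},{"travel":[0.01,0,0.04],"turn":0}]'; python3 -m crank '[{"travel":[0,0,0.05],"turn":0}]'; python3 -m crank '[{"travel":[0,0,0.05],"turn":0}]'
```

```text
t: 9.85
ee_pos: [676.0, 148.8, 225.7]
orientation: [-0.129, 3.131, -0.005]
ft_force: [-3.5, -0.2, 9.9]
width: 18.1
t: 9.95
ee_pos: [676.3, 148.9, 225.0]
orientation: [-0.129, 3.13, -0.005]
ft_force: [-5.9, -0.6, 11.9]
width: 17.6
t: 10.05
ee_pos: [676.3, 148.9, 224.3]
orientation: [-0.129, 3.13, -0.005]
ft_force: [-5.9, -1.1, 11.5]
width: 17.7
```

```bash
python3 -m crank '[{"travel":[0.04,0,0.02],"turn":0},{"travel":[0.04,0,0.02],"turn":0}]'; python3 -m crank '[{"travel":[0.01,0,0.04],"turn":0}]'
python3 -c "
from h import *
to([0,0,0])
for n in ['side','wrist']: cv2.imwrite(f'pics/{n}5.png',imaging.get_image(n))
crop(cv2.imread('pics/side5.png'),270,80,100,100,6,'pics/side5c.png')
crop(cv2.imread('pics/wrist5.png'),190,90,130,150,4,'pics/w5c.png')
"
```

```text
t: 10.25
ee_pos: [674.1, 148.7, 224.5]
orientation: [-0.129, 3.125, -0.004]
ft_force: [4.1, -0.4, 5.1]
width: 18.1
t: 10.35
ee_pos: [674.9, 148.8, 224.2]
orientation: [-0.129, 3.121, -0.003]
ft_force: [-2.6, -0.6, 12.0]
width: 18.0
t 10.35 pos [674.9 148.8 224.2] yang 1.6535 tilt [ 0.018  -0.0013] F [-2.6 -0.6 12. ] M [-0.14  0.43  0.01] w 18.0
travel total [13.776 -1.838  4.245]
```

View pics/side5c.png

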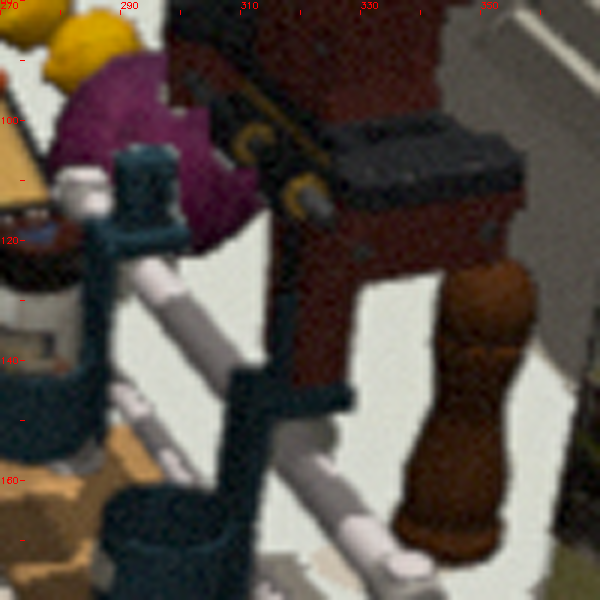

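View pics/w5c.png

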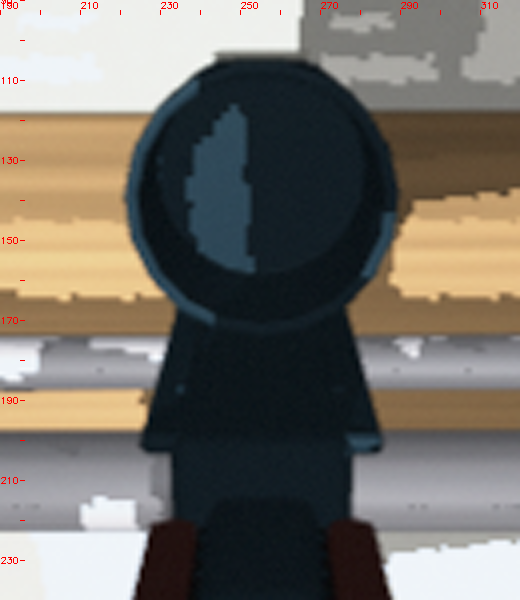

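```bash
python3 -m crank '[{"travel":[0.01,0,0.06],"turn":0}]'; python3 -m crank '[{"travel":[0.01,0,0.06],"turn":0}]';  python3 -m crank '[{"travel":[0.01,0,0.06],"turn":0}]'
```

```text
t: 10.55
ee_pos: [675.1, 148.9, 223.1]
orientation: [-0.129, 3.119, -0.003]
ft_force: [-4.2, -1.0, 13.4]
width: 17.5
t: 10.65
ee_pos: [675.0, 148.9, 221.7]
orientation: [-0.129, 3.118, -0.002]
ft_force: [-3.8, -0.9, 10.1]
width: 17.9
t: 10.75
ee_pos: [674.7, 148.9, 220.0]
orientation: [-0.129, 3.117, -0.002]
ft_force: [-3.0, -0.0, 8.9]
width: 18.1
```

Force is falling while it sinks, so the snap is under way.

```bash
python3 -m crank '[{"travel":[0.01,0,0.05],"turn":0}]'; python3 -m crank '[{"travel":[0.01,0,0.05],"turn":0}]';  python3 -m crank '[{"travel":[0.01,0,0.05],"turn":0}]'
```

```text
t: 10.85
ee_pos: [674.3, 148.9, 218.3]
orientation: [-0.129, 3.117, -0.002]
ft_force: [-0.7, -1.0, 4.9]
width: 17.8
t: 10.95
ee_pos: [673.8, 148.9, 215.9]
orientation: [-0.129, 3.117, -0.002]
ft_force: [0.6, -0.2, -1.2]
width: 17.7
t: 11.05
ee_pos: [673.3, 148.9, 212.7]
orientation: [-0.129, 3.117, -0.002]
ft_force: [2.7, -0.1, -2.9]
width: 17.6
```

```bash
python3 -m crank '[{"travel":[-0.01,0,0.02],"turn":0}]'; python3 -m crank '[{"travel":[-0.01,0,0.02],"turn":0}]';  python3 -m crank '[{"travel":[0,0,0.02],"turn":0}]'
```

```text
t: 11.15
ee_pos: [673.6, 148.9, 212.0]
orientation: [-0.129, 3.117, -0.002]
ft_force: [-7.1, -1.5, 17.4]
width: 18.0
t: 11.25
ee_pos: [673.6, 148.9, 212.0]
orientation: [-0.129, 3.119, -0.002]
ft_force: [-6.8, -1.4, 15.1]
width: 17.9
t: 11.35
ee_pos: [673.5, 148.9, 212.1]
orientation: [-0.129, 3.119, -0.002]
ft_force: [-3.0, -1.7, 8.9]
width: 18.0
```

```bash
python3 -c "
from h import *
to([0,0,0])
for n in ['side','wrist']: cv2.imwrite(f'pics/{n}6.png',imaging.get_image(n))
crop(cv2.imread('pics/side6.png'),260,80,110,110,6,'pics/side6c.png')
"
```

```text
t 11.35 pos [673.5 148.9 212.1] yang 1.6534 tilt [ 0.02   -0.0004] F [-3.  -1.7  8.9] M [-0.1   0.52  0.01] w 18.0
travel total [13.752 -1.848  3.972]
```

View pics/side6c.png

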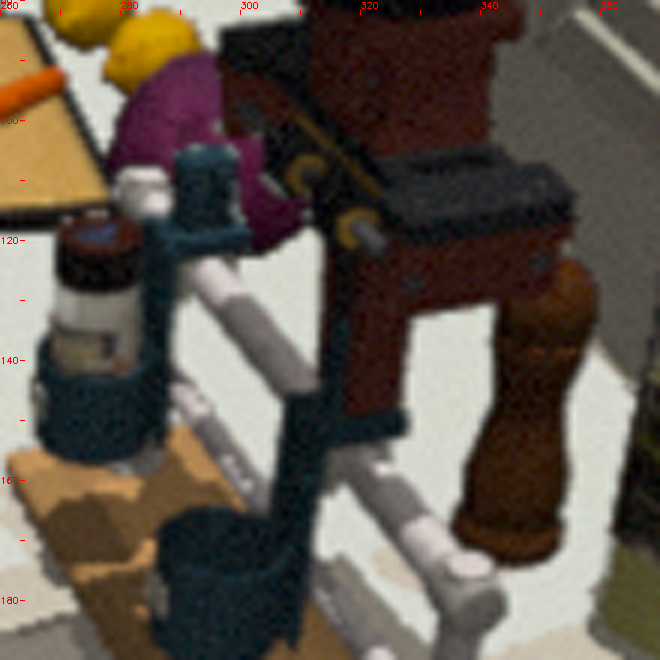

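```bash
python3 -m crank '[{"travel":[0,0,0],"turn":0},{"travel":[0,0,0],"turn":0},{"travel":[0,0,0],"turn":0},{"travel":[0,0,0],"turn":0},{"travel":[0,0,0],"turn":0}]' 1; python3 -m crank '[{"travel":[0,0,-0.3],"turn":0},{"travel":[0,0,-0.5],"turn":0},{"travel":[0,0,-0.5],"turn":0},{"travel":[0.3,0,-0.5],"turn":0},{"travel":[0.3,0,-0.3],"turn":0},{"travel":[0,0,0],"turn":0},{"travel":[0,0,0],"turn":0}]'
python3 -c "
from h import *
to([452,-12,280])
for n in ['side','wrist']: cv2.imwrite(f'pics/{n}7.png',imaging.get_image(n))
print(imaging.camera_info('wrist'))
crop(cv2.imread('pics/side7.png'),260,80,110,110,6,'pics/side7c.png')
"
```

```text
t: 11.95
ee_pos: [672.6, 148.8, 210.0]
orientation: [-0.129, 3.122, -0.002]
ft_force: [0.4, -0.2, -0.4]
width: 54.5
t: 12.65
ee_pos: [640.9, 146.4, 323.1]
orientation: [-0.129, 3.12, -0.002]
ft_force: [-0.1, -0.2, -0.4]
width: 88.0
t 12.65 pos [640.9 146.4 323.1] yang 1.6532 tilt [ 0.0191 -0.0004] F [-0.1 -0.2 -0.4] M [ 0.04 -0.   -0.01] w 88.0
travel total [ 4.041 -2.846  0.79 ]
{'camera_matrix': array([[272.59484346,   0.        , 255.01127545],
       [  0.        , 272.59484346, 190.77206969],
       [  0.        ,   0.        ,   1.        ]]), 'rvec': array([-1.97243412, -2.14054184, -0.33320747]), 'tvec': array([ -92.80027324, -684.4903835 ,  268.3470535 ])}
```

View pics/side7c.png

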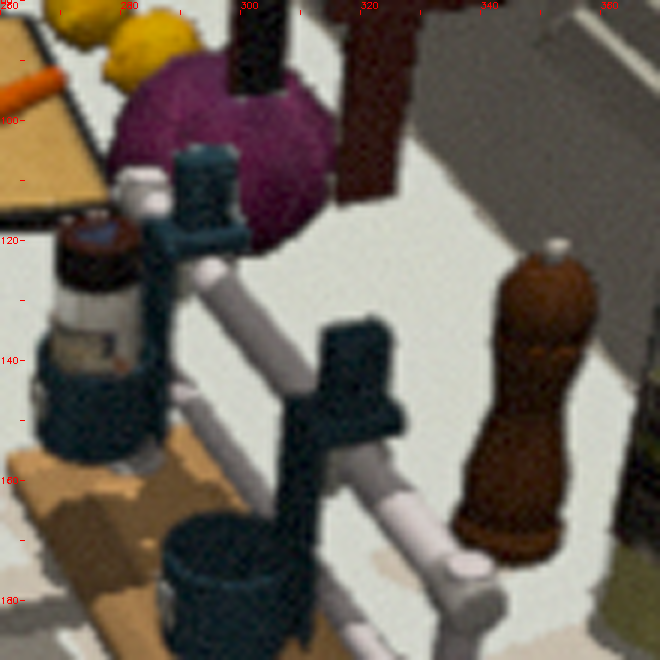

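View pics/wrist7.png

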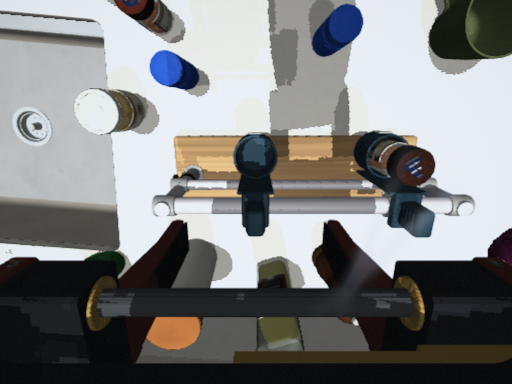

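Run:
```python
from h import *
im=cv2.imread('pics/wrist7.png'); crop(im,215,115,90,130,5,'pics/w7c.png')
W=cam('wrist'); big=cv2.imread('pics/w7c.png')
def H(x,y,z0,yaw):
    c,s=np.cos(yaw),np.sin(yaw)
    def P(a,b,z): return (x+c*a-s*b,y+s*a+c*b,z+z0)
    segs=[]
    for X0,X1,Y,z in [(36,64,9,142)]:
        q=[P(X0,-Y,z),P(X1,-Y,z),P(X1,Y,z),P(X0,Y,z)]; segs+=[(q[i],q[(i+1)%4]) for i in range(4)]
    r=[P(28*np.cos(a),28*np.sin(a),48) for a in np.linspace(0,6.283,33)]
    return segs+list(zip(r[:-1],r[1:]))
for a,b in H(623.5,144.5,84,0.0814):
    p=[tuple(int(v) for v in (proj('wrist',q,W)-[215,115])*5) for q in (a,b)]
    cv2.line(big,p[0],p[1],(0,255,255),1)
cv2.imwrite('pics/w7d.png',big)
```

```text
(no output)
```

View pics/w7d.png

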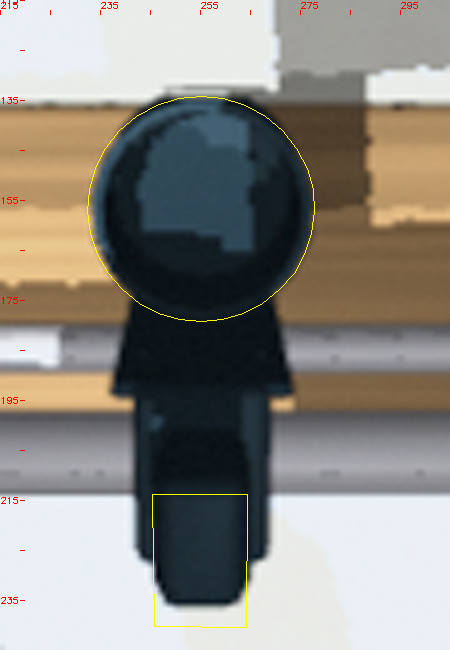

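```bash
python3 -m crank '[{"travel":[0.3,-0.2,0],"turn":0},{"travel":[0.45,-0.32,0],"turn":0},{"travel":[0.45,-0.32,0],"turn":0},{"travel":[0.45,-0.32,0],"turn":0},{"travel":[0.45,-0.32,0.1],"turn":0},{"travel":[0.45,-0.32,0.3],"turn":0},{"travel":[0.45,-0.32,0.3],"turn":0},{"travel":[0.45,-0.32,0.3],"turn":0},{"travel":[0.3,-0.2,0.3],"turn":0},{"travel":[0,0,0.3],"turn":0},{"travel":[0,0,0],"turn":0},{"travel":[0,0,0],"turn":0}]'
python3 - <<'E'
from h import *
to([452,-12,90])
cv2.imwrite('pics/wrist8.png',imaging.get_image('wrist'))
W=cam('wrist')
print(proj('wrist',(453,-12,105),W))
E
```

```text
t: 13.95
ee_pos: [459.1, -6.3, 225.0]
orientation: [0.129, -3.138, 0.002]
ft_force: [0.4, -0.3, 0.4]
width: 88.0
t 13.95 pos [459.1  -6.3 225. ] yang 1.6529 tilt [-0.001  -0.0016] F [ 0.4 -0.3  0.4] M [0.01 0.02 0.01] w 88.0
travel total [ 0.149 -0.098  2.701]
[250.28447018 183.43216159]
```

View pics/wrist8.png

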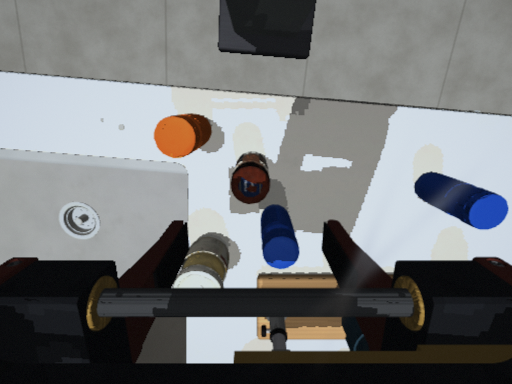

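Run:
```python
from h import *
im=cv2.imread('pics/wrist8.png'); crop(im,220,140,60,75,8,'pics/w8c.png')
print(onplane('wrist',(250.5,185),105))
```

```text
[454.61033882 -11.65949565 105.        ]
```

View pics/w8c.png

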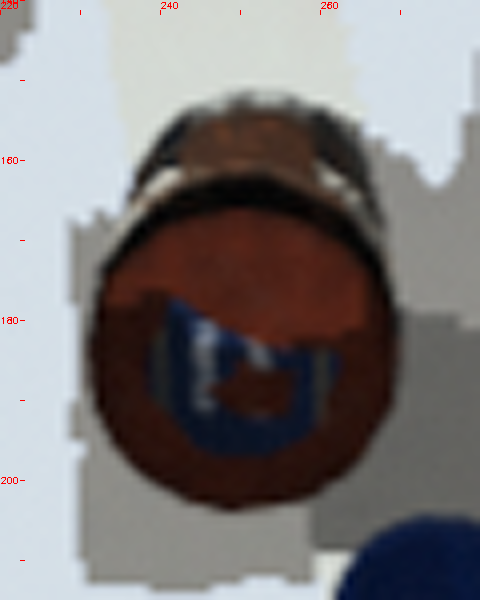

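```bash
python3 -m crank '[{"travel":[0.06,-0.06,0.2],"turn":0},{"travel":[0.06,-0.05,0.4],"turn":0},{"travel":[0,0,0.4],"turn":0},{"travel":[0,0,0.4],"turn":0},{"travel":[0,0,0.4],"turn":0},{"travel":[0,0,0.25],"turn":0},{"travel":[0,0,0],"turn":0},{"travel":[0,0,0],"turn":0}]'
python3 - <<'E'
from h import *
to([454.3,-11.7,90])
E
```

```text
t: 14.8
ee_pos: [458.2, -12.1, 119.9]
orientation: [-0.135, 3.131, -0.004]
ft_force: [-0.3, -0.2, -0.2]
width: 87.5
t 14.8 pos [458.2 -12.1 119.9] yang 1.657 tilt [ 0.0073 -0.0022] F [-0.3 -0.2 -0.2] M [ 0.05 -0.04  0.02] w 87.5
travel total [0.081 0.017 0.597]
```

```bash
python3 -m crank '[{"travel":[0.08,0.01,0.2],"turn":0},{"travel":[0,0,0.2],"turn":0},{"travel":[0.02,0,0.15],"turn":0},{"travel":[0,0,0.05],"turn":0},{"travel":[0,0,0],"turn":0}]'
python3 - <<'E'
from h import *
to([454.3,-11.7,90])
E
```

```text
t: 15.3
ee_pos: [454.4, -12.1, 89.0]
orientation: [-0.136, 3.128, -0.004]
ft_force: [-1.2, 0.5, 0.2]
width: 88.0
t 15.3 pos [454.4 -12.1  89. ] yang 1.6574 tilt [ 0.0111 -0.0024] F [-1.2  0.5  0.2] M [ 0.02 -0.03  0.03] w 88.0
travel total [ 0.     0.008 -0.02 ]
```

```bash
python3 -m crank '[{"travel":[0,0,0],"turn":0},{"travel":[0,0,0],"turn":0},{"travel":[0,0,0],"turn":0},{"travel":[0,0,0],"turn":0},{"travel":[0,0,0],"turn":0},{"travel":[0,0,0],"turn":0},{"travel":[0,0,0],"turn":0},{"travel":[0,0,0],"turn":0}]' -1
python3 - <<'E'
from h import *
to([454.3,-11.7,90])
E
python3 -m crank '[{"travel":[0,0,-0.1],"turn":0},{"travel":[0,0,-0.3],"turn":0},{"travel":[0,0,-0.4],"turn":0},{"travel":[0,0,-0.4],"turn":0},{"travel":[0,0,-0.4],"turn":0},{"travel":[0,0,-0.4],"turn":0},{"travel":[0,0,-0.4],"turn":0},{"travel":[0,0,-0.4],"turn":0},{"travel":[0,0,-0.3],"turn":0},{"travel":[0,0,-0.1],"turn":0},{"travel":[0,0,0],"turn":0}]'
python3 - <<'E'
from h import *
to([621,142,290],1.653)
cv2.imwrite('pics/side9.png',imaging.get_image('side'))
W=dict
K=np.array([[272.59484346,0,255.01127545],[0,272.59484346,190.77206969],[0,0,1]])
W7=(K,cv2.Rodrigues(np.array([-1.97243412,-2.14054184,-0.33320747]))[0],np.array([-92.80027324,-684.4903835,268.3470535]))
for z in (127,131): print('cup',onplane('',(255.6,156),z,W7))
E
```

```text
t: 16.1
ee_pos: [455.2, -12.2, 89.8]
orientation: [-0.136, 3.126, -0.005]
ft_force: [-0.6, 0.1, -1.8]
width: 40.3
t 16.1 pos [455.2 -12.2  89.8] yang 1.6575 tilt [ 0.0129 -0.0025] F [-0.6  0.1 -1.8] M [ 0.06 -0.   -0.01] w 40.3
travel total [ 0.017  0.011 -0.004]
t: 17.2
ee_pos: [451.0, -11.7, 257.9]
orientation: [-0.136, 3.128, -0.004]
ft_force: [0.7, -0.1, -1.9]
width: 40.4
t 17.2 pos [451.  -11.7 257.9] yang 1.6574 tilt [ 0.0104 -0.0023] F [ 0.7 -0.1 -1.9] M [0.07 0.07 0.02] w 40.4
travel total [-3.66   2.766 -0.614]
turn total 0.04
cup [622.71947513 144.9001522  127.        ]
cup [621.97751835 144.83971451 131.        ]
```

View pics/side9.png

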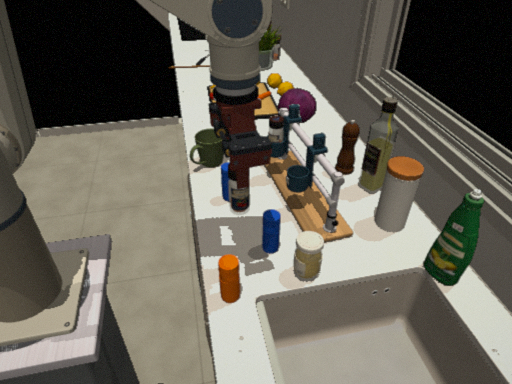

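```bash
python3 - <<'E'
from h import *
a=cv2.imread('pics/side9.png'); crop(a,265,120,80,90,7,'pics/s9c.png')
t=imaging.get_image('top'); cv2.imwrite('pics/top9.png',t); crop(t,180,95,110,110,6,'pics/t9c.png')
E
python3 -m crank '[{"travel":[-0.1,0.08,-0.1],"turn":0},{"travel":[-0.2,0.15,-0.1],"turn":0},{"travel":[-0.3,0.22,-0.1],"turn":0},{"travel":[-0.3,0.22,-0.1],"turn":0},{"travel":[-0.3,0.22,0],"turn":0},{"travel":[-0.3,0.22,0],"turn":0},{"travel":[-0.3,0.22,0],"turn":0},{"travel":[-0.3,0.22,0],"turn":0},{"travel":[-0.3,0.22,0],"turn":0},{"travel":[-0.3,0.22,0],"turn":0},{"travel":[-0.2,0.2,0],"turn":0},{"travel":[-0.1,0.1,0],"turn":0},{"travel":[-0.05,0.05,0],"turn":0},{"travel":[0,0,0],"turn":0},{"travel":[0,0,0],"turn":0}]'
python3 - <<'E'
from h import *
to([622,144.8,240],1.653)
E
```

```text
t: 18.8
ee_pos: [601.2, 131.9, 272.5]
orientation: [0.138, -3.136, 0.003]
ft_force: [0.1, 0.3, -1.0]
width: 40.1
t 18.8 pos [601.2 131.9 272.5] yang 1.6589 tilt [-0.0026 -0.002 ] F [ 0.1  0.3 -1. ] M [ 0.1  -0.01 -0.  ] w 40.1
travel total [-0.439  0.221  0.648]
turn total 0.06
```

View pics/t9c.png

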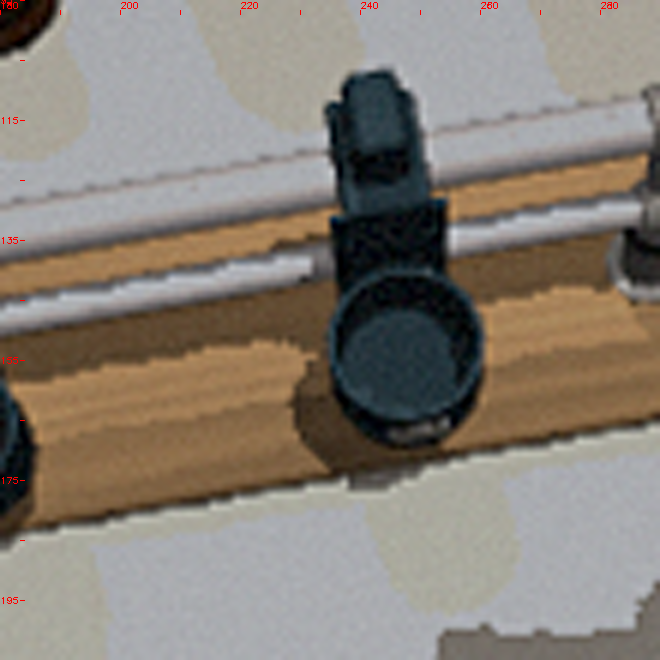

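View pics/s9c.png

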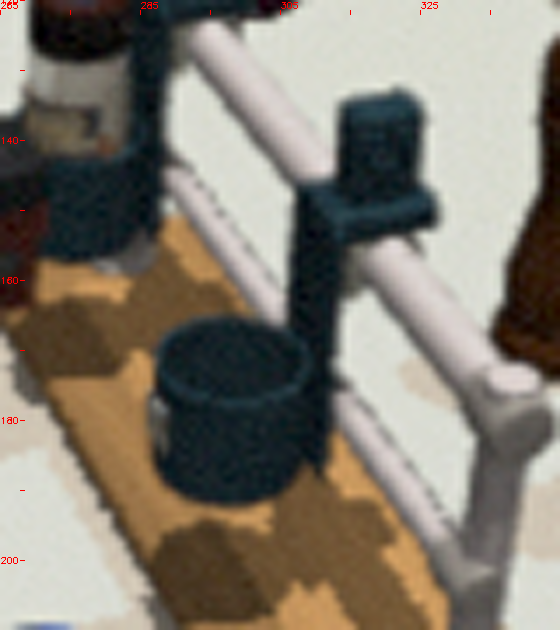

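Run:
```python
from h import *
T=cam('top');S=cam('side')
a=(180+406/6,95+346/6); b=(265+233/7,120+361/7)
X=tri(a,b,T,S); print(X,proj('',X,T)-a,proj('',X,S)-b, onplane('',a,131,T))
W=cam('wrist');o,p,R=tool();print(proj('wrist',p+R@[0,0,-15.],W),proj('wrist',(622,144.8,131),W))
cv2.imwrite('pics/wrist10.png',imaging.get_image('wrist'))
```

```text
[623.26706047 143.89204247 127.26959769] [ 0.04258169 -1.12375246] [-1.05303256  0.30456963] [619.68099797 144.2685133  131.        ]
[255.65915601 261.52573706] [265.50218111 203.39617933]
```

View pics/wrist10.png

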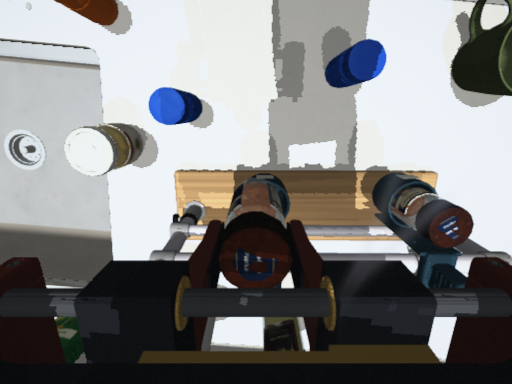

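Run:
```python
from h import *
to([622,144.8,240])
a=imaging.get_image('side'); cv2.imwrite('pics/side10.png',a); crop(a,250,70,100,130,5,'pics/s10c.png')
im=cv2.imread('pics/wrist10.png'); crop(im,200,165,110,130,5,'pics/w10c.png')
o,p,R=tool(); S=cam('side')
big=cv2.imread('pics/s10c.png')
for dz in (15.2,-89.8):
  r=[p+R@[20.5*np.cos(t),20.5*np.sin(t),-dz] for t in np.linspace(0,6.283,30)]
  cv2.polylines(big,[np.int32([(proj('',q,S)-[250,70])*5 for q in r])],True,(0,255,255),1)
r=[(622+28*np.cos(t),144.8+28*np.sin(t),131) for t in np.linspace(0,6.283,30)]
cv2.polylines(big,[np.int32([(proj('',q,S)-[250,70])*5 for q in r])],True,(0,255,0),1)
cv2.imwrite('pics/s10d.png',big)
W=cam('wrist'); big=cv2.imread('pics/w10c.png')
for dz in (15.2,-89.8):
  r=[p+R@[20.5*np.cos(t),20.5*np.sin(t),-dz] for t in np.linspace(0,6.283,30)]
  cv2.polylines(big,[np.int32([(proj('',q,W)-[200,165])*5 for q in r])],True,(0,255,255),1)
r=[(622+28*np.cos(t),144.8+28*np.sin(t),131) for t in np.linspace(0,6.283,30)]
cv2.polylines(big,[np.int32([(proj('',q,W)-[200,165])*5 for q in r])],True,(0,255,0),1)
cv2.imwrite('pics/w10d.png',big)
```

```text
t 18.85 pos [601.2 131.8 272.6] yang 1.6587 tilt [-0.0024 -0.002 ] F [ 0.   0.2 -0.2] M [0.05 0.01 0.  ] w 39.9
travel total [-0.439  0.223  0.65 ]
```

View pics/s10d.png

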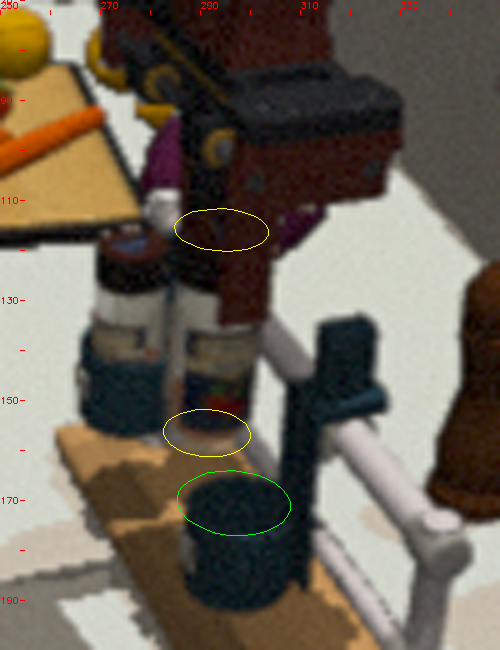

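View pics/w10d.png

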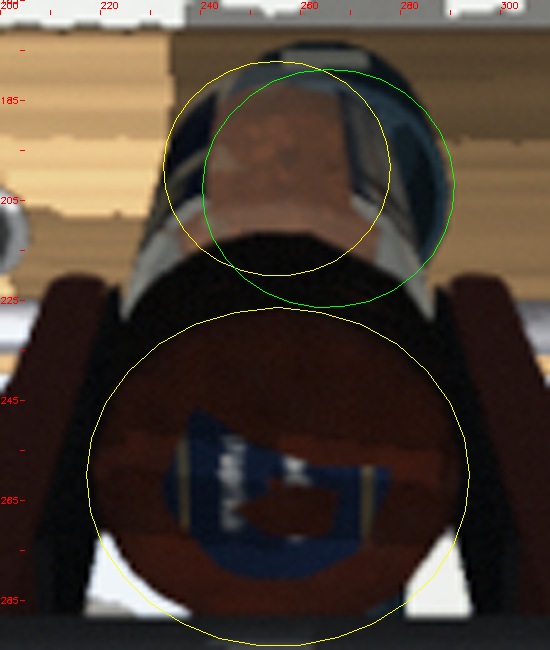

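```bash
python3 -m crank '[{"travel":[-0.1,0.06,0],"turn":0},{"travel":[-0.15,0.07,0],"turn":0},{"travel":[-0.12,0.07,0.05],"turn":0},{"travel":[-0.05,0.02,0.1],"turn":0},{"travel":[0,0,0.1],"turn":0},{"travel":[0,0,0],"turn":0},{"travel":[0,0,0],"turn":0}]'
python3 - <<'E'
from h import *
to([622.8,144.6,222])
a=imaging.get_image('side'); b=imaging.get_image('wrist');cv2.imwrite('pics/side11.png',a); crop(a,250,70,100,130,5,'pics/s11c.png')
crop(b,200,165,110,130,5,'pics/w11c.png')
o,p,R=tool(); 
for n,f,x0,y0,g in (('side','s11',250,70,1),('wrist','w11',200,165,1)):
  S=cam(n); big=cv2.imread(f'pics/{f}c.png')
  for dz in (15.2,-89.8):
    r=[p+R@[0.9+20.5*np.cos(t),20.5*np.sin(t),-dz] for t in np.linspace(0,6.283,30)]
    cv2.polylines(big,[np.int32([(proj('',q,S)-[x0,y0])*5 for q in r])],True,(0,255,255),1)
  for z in (83,131):
    r=[(622+28*np.cos(t),144.8+28*np.sin(t),z) for t in np.linspace(0,6.283,30)]
    cv2.polylines(big,[np.int32([(proj('',q,S)-[x0,y0])*5 for q in r])],True,(0,255,0),1)
  cv2.imwrite(f'pics/{f}d.png',big)
E
```

```text
t: 19.6
ee_pos: [622.7, 144.7, 259.0]
orientation: [0.136, -3.136, 0.003]
ft_force: [-0.3, 0.1, -1.1]
width: 40.3
t 19.6 pos [622.7 144.7 259. ] yang 1.6572 tilt [-0.0024 -0.002 ] F [-0.3  0.1 -1.1] M [ 0.   -0.09 -0.05] w 40.3
travel total [-0.004 -0.     0.739]
```

View pics/s11d.png

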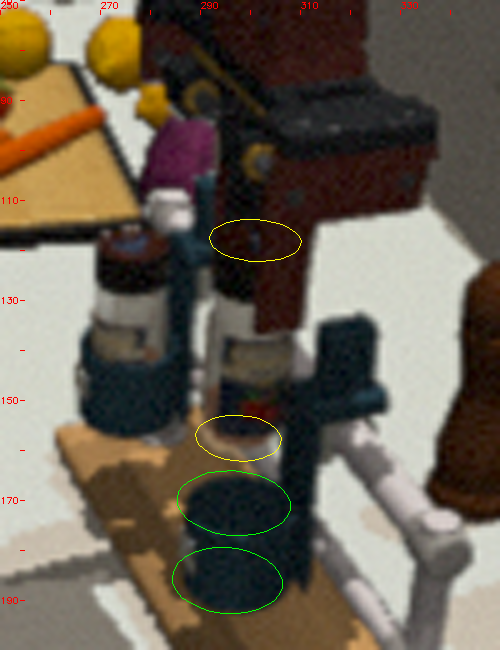

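View pics/w11d.png

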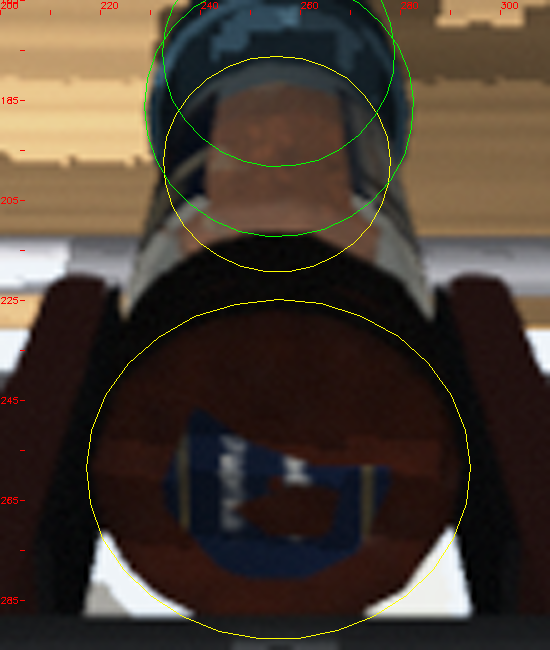

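```bash
python3 -m crank '[{"travel":[0.02,0,0.1],"turn":0},{"travel":[0,0,0.15],"turn":0},{"travel":[0,0,0.15],"turn":0},{"travel":[0,0,0.15],"turn":0},{"travel":[0,0,0.1],"turn":0},{"travel":[0,0,0],"turn":0},{"travel":[0,0,0],"turn":0}]'
python3 - <<'E'
from h import *
to([622,144.6,222])
a=imaging.get_image('side'); b=imaging.get_image('wrist');t=imaging.get_image('top')
crop(a,260,100,80,100,6,'pics/s12c.png')
crop(b,200,135,110,110,5,'pics/w12c.png')
cv2.imwrite('pics/top12.png',t)
E
```

```text
t: 20.4
ee_pos: [620.9, 144.2, 223.3]
orientation: [0.135, -3.136, 0.003]
ft_force: [0.3, 0.9, -0.5]
width: 40.1
t 20.4 pos [620.9 144.2 223.3] yang 1.657 tilt [-0.003  -0.0022] F [ 0.3  0.9 -0.5] M [0.05 0.05 0.02] w 40.1
travel total [-0.022  0.007  0.027]
```

View pics/s12c.png

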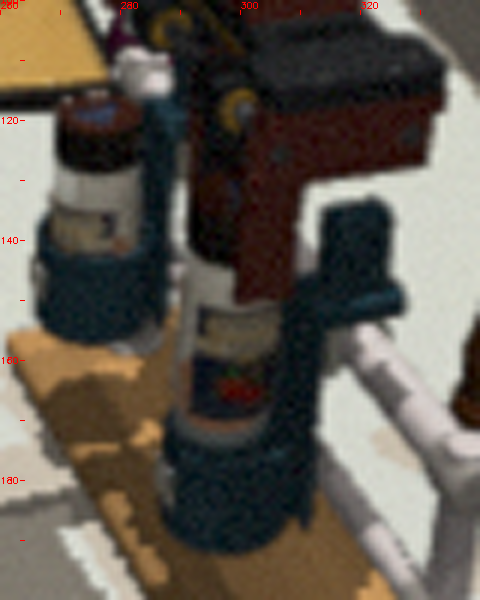

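View pics/w12c.png

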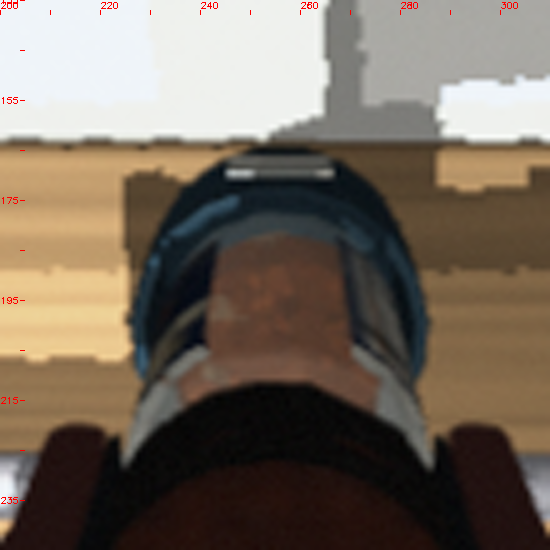

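```bash
python3 -m crank '[{"travel":[-0.015,0,0.08],"turn":0},{"travel":[0,0,0.1],"turn":0},{"travel":[0,0,0.1],"turn":0},{"travel":[0,0,0],"turn":0}]'
python3 -m crank '[{"travel":[0,0,0.1],"turn":0},{"travel":[0,0,0.1],"turn":0},{"travel":[0,0,0.1],"turn":0},{"travel":[0,0,0],"turn":0}]'
```

```text
t: 20.95
ee_pos: [622.3, 144.4, 209.4]
orientation: [0.135, -3.138, 0.003]
ft_force: [0.2, -0.3, -0.2]
width: 40.5
t: 21.35
ee_pos: [622.3, 144.3, 192.8]
orientation: [0.135, -3.138, 0.003]
ft_force: [0.5, -0.6, -1.0]
width: 40.2
```

```bash
python3 -m crank '[{"travel":[0,0,0.06],"turn":0},{"travel":[0,0,0.06],"turn":0},{"travel":[0,0,0.04],"turn":0},{"travel":[0,0,0],"turn":0}]'
python3 -m crank '[{"travel":[0,0,0.04],"turn":0},{"travel":[0,0,0.02],"turn":0},{"travel":[0,0,0],"turn":0}]'
```

```text
t: 21.75
ee_pos: [622.5, 144.4, 184.2]
orientation: [0.135, -3.138, 0.003]
ft_force: [0.8, -0.1, -0.3]
width: 40.2
t: 22.05
ee_pos: [622.7, 144.4, 181.1]
orientation: [0.135, -3.138, 0.003]
ft_force: [0.4, -0.1, -0.9]
width: 39.8
```

```bash
for i in 1 ; do python3 -m crank '[{"travel":[0,0,0.02],"turn":0},{"travel":[0,0,0.02],"turn":0}]'; python3 -m crank '[{"travel":[0,0,0.02],"turn":0},{"travel":[0,0,0.02],"turn":0}]'; done
```

```text
t: 22.25
ee_pos: [622.7, 144.4, 179.2]
orientation: [-0.135, 3.139, -0.003]
ft_force: [-0.6, 0.2, -0.8]
width: 40.3
t: 22.45
ee_pos: [622.8, 144.4, 177.2]
orientation: [-0.135, 3.138, -0.002]
ft_force: [0.8, -0.6, -0.9]
width: 40.4
```

```bash
python3 -m crank '[{"travel":[0,0,0.015],"turn":0},{"travel":[0,0,0.015],"turn":0}]'; python3 -m crank '[{"travel":[0,0,0.015],"turn":0}]'
```

```text
t: 22.65
ee_pos: [623.0, 144.5, 176.2]
orientation: [-0.135, 3.138, -0.002]
ft_force: [-2.0, -0.5, 8.9]
width: 40.4
t: 22.75
ee_pos: [623.2, 144.5, 176.3]
orientation: [-0.135, 3.137, -0.002]
ft_force: [-1.7, 0.2, 5.8]
width: 40.0
```

```bash
python3 -m crank '[{"travel":[0,0,-0.01],"turn":0},{"travel":[0,0,0],"turn":0},{"travel":[0,0,0],"turn":0},{"travel":[0,0,0],"turn":0},{"travel":[0,0,0],"turn":0},{"travel":[0,0,0],"turn":0},{"travel":[0,0,0],"turn":0},{"travel":[0,0,0],"turn":0}]' 1
python3 - <<'E'
from h import *
to([622,144.6,222])
b=imaging.get_image('wrist');cv2.imwrite('pics/w13.png',b)
E
```

```text
t: 23.55
ee_pos: [623.3, 144.5, 176.7]
orientation: [-0.135, 3.137, -0.002]
ft_force: [-0.1, -0.2, 0.2]
width: 87.8
t 23.55 pos [623.3 144.5 176.7] yang 1.6571 tilt [ 0.0015 -0.0013] F [-0.1 -0.2  0.2] M [ 0.07  0.01 -0.  ] w 87.8
travel total [ 0.024  0.003 -0.906]
```

View pics/w13.png

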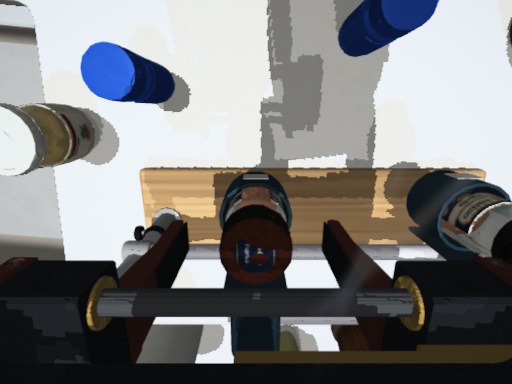

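The jar stands free, with its cap at about (256,250) between the open fingers. I'll retreat straight up, then back.

```bash
python3 -m crank '[{"travel":[0,0,-0.2],"turn":0},{"travel":[0,0,-0.3],"turn":0},{"travel":[0,0,-0.4],"turn":0},{"travel":[0,0,-0.5],"turn":0},{"travel":[0,0,-0.5],"turn":0},{"travel":[0.2,0,-0.3],"turn":0},{"travel":[0.4,0,0],"turn":0},{"travel":[0.4,0,0],"turn":0},{"travel":[0.4,0,0],"turn":0},{"travel":[0.4,0,0],"turn":0},{"travel":[0.4,0,0],"turn":0},{"travel":[0.2,0,0],"turn":0},{"travel":[0,0,0],"turn":0},{"travel":[0,0,0],"turn":0}]'
python3 - <<'E'
from h import *
to([622,144.6,222])
a=imaging.get_image('side'); t=imaging.get_image('top');b=imaging.get_image('wrist')
cv2.imwrite('pics/side14.png',a)
crop(a,260,100,90,100,6,'pics/s14c.png'); crop(t,110,80,200,130,4,'pics/t14c.png')
cv2.imwrite('pics/w14.png',b)
E
```

```text
t: 25.0
ee_pos: [503.1, 134.7, 308.6]
orientation: [-0.134, 3.118, 0.003]
ft_force: [-0.4, -1.6, 0.7]
width: 87.9
t 25.0 pos [503.1 134.7 308.6] yang 1.6569 tilt [0.0209 0.0031] F [-0.4 -1.6  0.7] M [ 0.05 -0.02  0.01] w 87.9
travel total [-2.349 -0.009  1.783]
```

View pics/s14c.png

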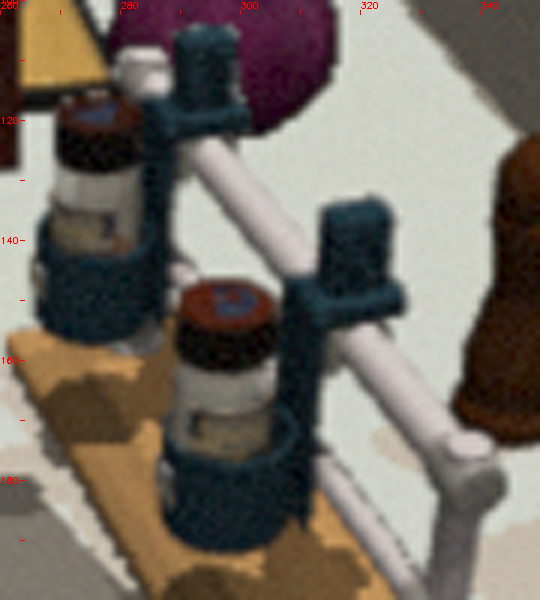

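View pics/t14c.png

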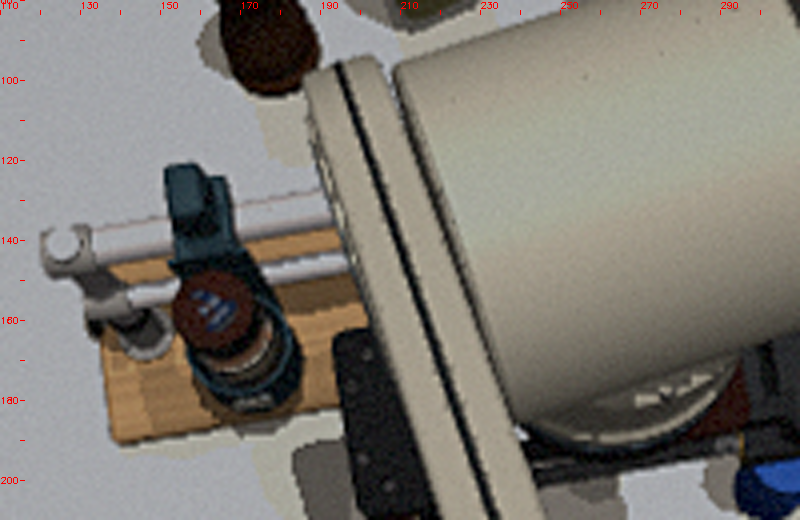

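View pics/w14.png

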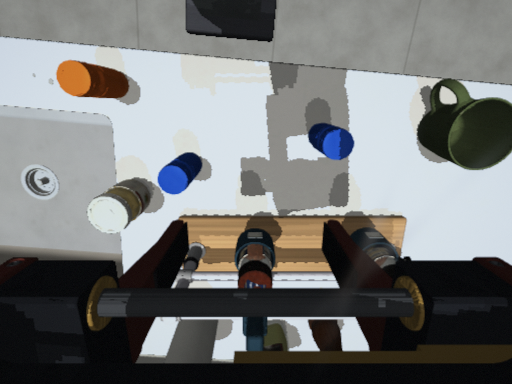

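The side view shows the jar upright in its cup, with the crown down on the tube like the one already hanging. The mug and mustard jar look undisturbed. Handing in.

```bash
python3 -c "
from workcell import workorder, ctrl
print(workorder.close_job()); print(ctrl.get_obs()['t'])"
```

```text
the job is handed in; nothing more can be done
None
the job is handed in; nothing more can be done
```

The holder is clipped onto the free stretch of the upper tube, and the spice jar is standing in its cup. I handed the job in at about 25 s; it reports no verdict.

- **Holder:**
  - The arms met the tube, and the push peaked at about 13 N and then fell away to slightly negative in the snap.
  - At the seat the force rose again to about 17 N, and I stopped there. The tube's axis came out at about 168 mm.
  - In the last picture the crown sits on the tube like the holder already hanging. I had no direct measure of the seat force after letting go.
- **Jar:**
  - I lowered it slowly until it touched the cup floor at about 9 N, let go, and moved clear. It looks upright in the side view.
  - It stands an estimated 1 to 3 mm off the middle of the cup, within the allowed 8 mm.
- **Mug and mustard jar:** neither was touched; I checked this only by eye in the final pictures.

**What disagreed:**
- In the hand, the holder had leaned about 0.05 rad by the time it reached the tube. I corrected sideways while pressing, and it looked upright once released.
- The cameras disagreed by 2 to 3 mm on positions.
- In the last top view the arm hid our holder, so the final check rests mainly on the side view.

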